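# Hold a cast hull panel against the sprung fence of a gluing jig

### The arm

A 6-joint arm with a two-finger parallel gripper is mounted at the origin on the work surface. World frame = base frame: x ahead of the robot, y to its left, z up, the work surface at z = 0. Lengths are in m, angles in rad, forces in N, time in s.
With the tool pointing down it reaches from about 0.225 to 0.875 m from the base axis. Payload 3.4 kg.
Tool frame: the origin (TCP) lies at the very end of the fingers, on their centre line; the grasp point (between the pads) lies 19 mm behind it; x points along the fingers, z is the direction in which the jaws open and shut, and the axes are right-handed (so a half turn about x gives the same grasp; the last joint's range is limited). The gripper opens to 85 mm and grips with 20 to 120 N. Pads are 22 mm wide; open, the fingers measure 114 mm over their backs; the gripper's body (76 mm by 85 mm) begins 54 mm behind the grasp point. The pads swing forward as they close: fully open they stand 13 mm farther back than shut.
Start: joints at [-1.354, 0.276, 1.505, -0, 1.361, -0.121], TCP at [0.191, -0.543, 0.194] pointing down, gripper open.
Joint ranges: [-2.89, 2.89], [-0.75, 2.08], [0.22, 2.7], [-1.18, 4.32], [0.11, 2.71], [-2.7, 2.7]. Speed limits (rad/s): [2.57, 2.57, 3.14, 3.14, 3.14, 3.14].

### API

Orientations are given as a unit quaternion [w, x, y, z].
In Python, from rig import manip, viewer, finder gives the robot as it stands.
- The arm moves only by the tool move_arm, never from a script. Its argument "rows" is a list of rows, each a list of 3 entries, a list of its own where there are three numbers: the shift along the tool's x, y, z in mm, then the turn about the tool's x in rad, then the finger opening in mm, from 0 to 85.4. A call has 1 to 8 rows; each row is the pose to reach, as a shift and turn from the pose measured when the call began, along the tool's axes at that moment; what a row does not reach only later rows make up. A row lasts 1/12 s, in which the tool goes at most 41.7 mm and 7.16 degrees, less where a joint would pass 70% of its speed; a pose out of reach is approached as far as the arm can. A call with a gripper value outside its range is refused whole. The fingers move at their own pace and stop on an object; "force" is the grip in N (left out, the last holds). Time passes only in rows, so rows that repeat a pose let the fingers close. It gives the time, the measured TCP pose, the force and the opening at its end, in the units of the state.
- manip.get_state(): the state, without advancing time (a new reading comes with each control period).
- viewer.get_image(name): name is "side" or "top"; returns the picture (384x512x3 uint8, red, green, blue); there is no depth.
- viewer.get_calibration(name): a dict with "mtx" (3x3 intrinsics, pixels), "k1" (the pictures are not rectified: a ray, as slopes to the right and down, at radius r is drawn at 1 + k1 r^2 times it, then the intrinsics apply), "R" (3x3) and "t" (3): a world point X has camera coordinates R X + t. Camera axes: x right, y down, z forward; pixel columns grow to the right and rows downward; lengths in m; the calibration is good to about 2 mm. A picture is of the moment at which its call begins. get_calibration takes no time and is no camera call.
- manip.sign_off(): hands the job in, once; it reports no verdict.
Trained networks look in the newest picture that a camera, given by its name, has taken for a name from the list of things; names that differ only in an ending like _2 or _b are one class to them, and where a whole thing is asked for, a point or a joint stands for the part that bears it (a point fixed in the world has none). Each returns a list of dicts, best first, with "score" (0 to 1); they miss things now and then, are a little off and sometimes report something else, mostly with a low value. They report only what shows in the picture. A call takes as long as a camera call. They do not tell look-alikes from the thing itself.
- finder.look_for(target, camera): "centre" ([column, row] in pixels, amid what is visible of it).
- finder.trace(target, camera): "mask" (384x512 bool, what is visible of it) and "centre" ([column, row] in pixels, amid what is visible of it).
The state is a dict: "clock": time; "qpos": joint angles; "qd": joint speeds; "effort": joint torques, N m; "position": TCP position; "ee_rot": TCP orientation; "contact_force": force on the tool from outside, world axes, zero at the start; "moment": the same for the moment, N m; "width": finger opening in m.
Only numpy, scipy, OpenCV 4.12 (cv2) and the standard library are available. Lean on these libraries where they do the work, as an engineer would, in place of code of your own. Each camera call takes 0.05 s, during which the arm holds its last target.

### The job

Take the taller of the two cast panels out of the wooden rack, turn it so that its ribs point away from the fence, stand it on (or just clear of) the metal jig's base with its plain face flush on the sprung fence and its ends level with the fence's ends, and push it against the fence with a steady 8 newtons or so, never hard. Finish while still holding it and pushing like that, touching the fence with the panel only, so that I can glue the braces on. Leave the short panel and everything else on the bench where it is.

Things in the scene. Friction and masses are not known exactly. Their poses are not given: they have to be found in the camera images.
- panel: The taller panel: grey resin slab, 8 mm thick (its x), 80 mm long (its y), 85 mm high (its z), 40 to 110 g. Origin: centre of the slab's underside, so the slab spans x -4 to +4 mm. The face towards its +x is plain; on the -x face two upright ribs, 6 mm wide, at y = -28 and +28 mm, stand out to x = -14 mm and reach from the foot up to z = 42 mm; above that both faces are plain. It starts upright in a rack slot.
- panel_ribs (a point): Point on the tall panel at the level of the ribs' outer edges, midway between the ribs: x = -14, y = 0, z = 20 mm in the panel's frame. It tells which side the ribs are on.
- short_panel: The shorter panel, to be left in its slot: same shape but 45 mm high, with ribs 30 mm high. Origin: centre of the slab's underside.
- rack: Fixed plywood rack, base 110 (x) by 140 (y) by 10 mm. Origin: centre of its underside. Two slots along its x, centred on y = -35 and +35 mm, each 24 mm wide between 4 mm walls whose tops are 35 mm above the bench. The panels stand on the base, 10 mm above the bench, one in either slot; either may hold the tall one. In the rack the panels' +x faces the rack's +y.
- jig: Fixed aluminium gluing jig; origin: centre of its base's underside. Base 150 (x) by 130 (y) by 12 mm, its top 12 mm above the bench. Its +x runs from the free front of the base towards the fence. Behind the fence a fixed block, 110 mm long, 54 mm high above the bench, spans x 38 to 62 mm.
- fence: The sprung fence on the jig: aluminium plate 10 mm thick, 80 mm long (along the jig's y, centred), from 14 to 48 mm above the bench. Origin: middle of the lower edge of its front face (the face towards the jig's -x, against which the panel goes); axes as the jig's. At rest the front face is at x = 5 mm in the jig's frame. It slides only along the jig's +x when pushed, up to 18 mm, against springs of 1 N per mm (no force at rest), so the push in newtons is its travel in mm.
- model: Bystander: grey eight-wheeled model vehicle, 104 by 200 by 70 mm, origin under its centre.
- jar_a: Bystander: glass paint jar, 38 mm across, 48 mm high, origin under its centre.
- jar_b: Bystander: white bottle, 34 mm across, 60 mm high, origin under its centre.
- tape: Bystander: roll of tape lying flat, 60 mm across, 15 mm high, origin under its centre.
- driver: Bystander: screwdriver lying flat, 140 mm long.
- weight: Bystander: steel cylinder, 36 mm across, 30 mm high, origin under its centre.
- dish: Bystander: white dish, 80 mm across, 22 mm high, origin under its centre.
- glue: Bystander: amber jar, 44 mm across, 60 mm high, origin under its centre.
Things that resemble listed ones, but are neither listed nor needed, are in the scene too. Leave any green or orange look-alike of the panel alone.

How it is judged:
By the outcome, as a careful person would: the job done as asked, in the order asked, and still so for the second after the job is handed in, while the arm keeps its last pose, push and grip.
It also fails if it takes over 38 s, if anything falls off the work surface, if the arm or the gripper's body presses on something with over 40 N, if the wrist force passes 120 N, or if a joint passes its speed limit or range.

## Working session

There is one attempt and no reset: what is moved stays moved. The work goes in short steps, Python scripts to look and compute and a tool call to move; the robot and the scene stay as the last step left them, time stands still between calls to the robot, and variables do not carry over. Pictures are saved under pics/ and viewed, and the job is handed in when it is done.

Besides the shell and the picture viewer there is one more tool, called after "Emit:" by a JSON object that holds its "op" and its "data". move_arm: Moves the arm, as the interface text tells. Its arguments: {"type":"object","properties":{"rows":{"type":"array"},"force":{"type":"number"}},"required":["rows"]}

```bash
mkdir -p pics; ls; cat > h.py <<'E'
import numpy as np, cv2
from rig import manip, viewer, finder
def snap(n,f,s=1.5):
    im=viewer.get_image(n); cv2.imwrite('pics/'+f,cv2.resize(im[:,:,::-1],None,fx=s,fy=s,interpolation=cv2.INTER_CUBIC)); return im
def proj(n,X):
    c=viewer.get_calibration(n); X=np.atleast_2d(X); p=X@np.array(c['R']).T+np.array(c['t'])
    s=p[:,:2]/p[:,2:]; r2=(s**2).sum(1,keepdims=True); s=s*(1+c['k1']*r2); K=np.array(c['mtx'])
    return s@K[:2,:2].T+K[:2,2]
def ray(n,px):
    c=viewer.get_calibration(n);K=np.array(c['mtx']); d=(np.linalg.inv(K)@np.array([px[0],px[1],1.]))[:2]
    s=d.copy()
    for _ in range(50): s=d/(1+c['k1']*(s@s))
    R=np.array(c['R']);t=np.array(c['t']); return -R.T@t, R.T@np.array([s[0],s[1],1.])
def atz(n,px,z):
    o,d=ray(n,px); return o+d*(z-o[2])/d[2]
E
python3 - <<'E'
from h import *
print(manip.get_state())
for n in ('side','top'):
    snap(n,n+'0.png'); print(viewer.get_calibration(n)); 
    for t in ('panel','panel_ribs','short_panel','rack','jig','fence'):
        print(n,t,[(round(d['score'],2),np.round(d['centre'],1)) for d in finder.look_for(t,n)][:4])
E
```

```text
pics
{'clock': 0.0, 'qpos': array([-1.35398603e+00,  2.76582690e-01,  1.50617654e+00,  1.58067833e-05,
        1.36068706e+00, -1.20994479e-01]), 'qd': array([ 1.14752387e-04, -5.67139047e-05, -1.04316531e-03, -1.22429042e-03,
        1.38045742e-03, -5.81588753e-04]), 'effort': array([-5.30035704e-04, -4.16777265e+01, -2.45806378e+01, -3.13323044e-04,
        1.09284170e-02,  8.09048316e-06]), 'position': array([ 0.1904351, -0.5418969,  0.1930295]), 'ee_rot': array([ 0.57645284,  0.40928022,  0.57741563, -0.40839076]), 'contact_force': array([ 0.22832258, -0.22646313,  0.25432283]), 'moment': array([0.01291307, 0.00097409, 0.00257653]), 'width': 0.08505602317241329}
{'mtx': array([[373.20711302,   0.        , 259.22930978],
       [  0.        , 373.20711302, 189.81145039],
       [  0.        ,   0.        ,   1.        ]]), 'k1': 0.031661055249378796, 'R': array([[ 0.91797288, -0.39661091,  0.00505804],
       [-0.19151718, -0.4543697 , -0.86998238],
       [ 0.34734272,  0.79765153, -0.49305687]]), 't': array([-0.54017913,  0.16507296,  0.92589621])}
side panel [(0.71, array([284
[... 432 characters left out ...]
3],
       [  0.        ,   0.        ,   1.        ]]), 'k1': -0.05488263781764572, 'R': array([[-0.00718258, -0.99993698,  0.00862873],
       [-0.99861915,  0.00672351, -0.05210172],
       [ 0.05204042, -0.00899104, -0.9986045 ]]), 't': array([0.01553021, 0.5753919 , 1.44743744])}
top panel [(0.74, array([330.1, 228. ])), (0.72, array([336.3, 185.9])), (0.48, array([300.1, 185.5]))]
top panel_ribs [(0.58, array([328.1, 224.2]))]
top short_panel [(0.63, array([351.7, 222.5]))]
top rack [(0.82, array([344.3, 229.3])), (0.7, array([197.6, 207.1])), (0.46, array([274.4, 187.2]))]
top jig [(0.8, array([198.8, 210.2])), (0.49, array([196.3, 205.5])), (0.36, array([271.4, 191.2]))]
top fence []
```

View pics/side0.png

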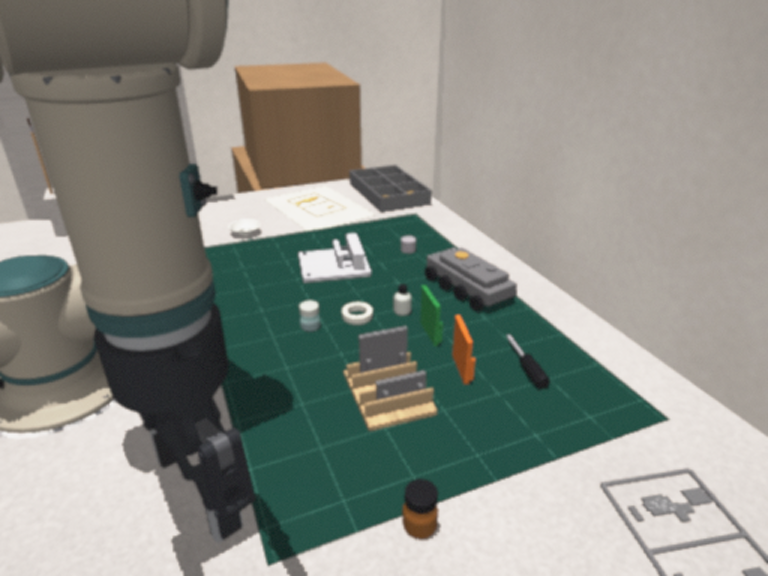

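View pics/top0.png

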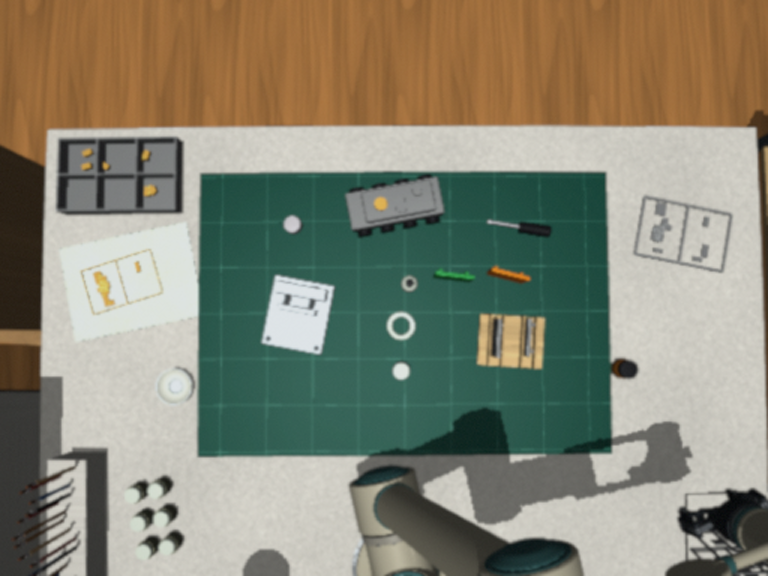

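```bash
python3 - <<'E'
from h import *
S=viewer.get_image('side');T=viewer.get_image('top')
np.save('S0.npy',S);np.save('T0.npy',T)
def crop(I,c0,r0,w,h,s,f):
    cv2.imwrite('pics/'+f,cv2.resize(I[r0:r0+h,c0:c0+w,::-1],None,fx=s,fy=s,interpolation=cv2.INTER_CUBIC))
crop(T,310,200,65,50,12,'rt.png');crop(T,165,175,65,66,9,'jt.png')
crop(S,220,205,80,80,7,'rs.png');crop(S,190,145,70,50,10,'js.png')
E
```

```text
(no output)
```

View pics/rt.png

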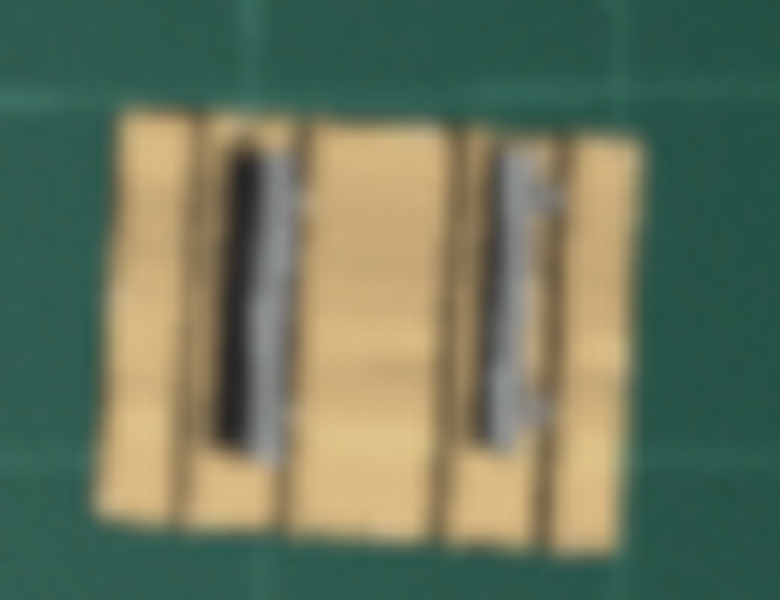

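View pics/jt.png

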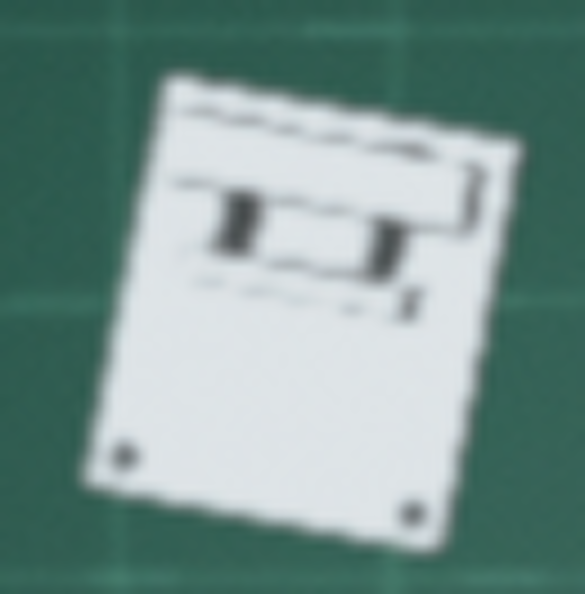

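View pics/rs.png

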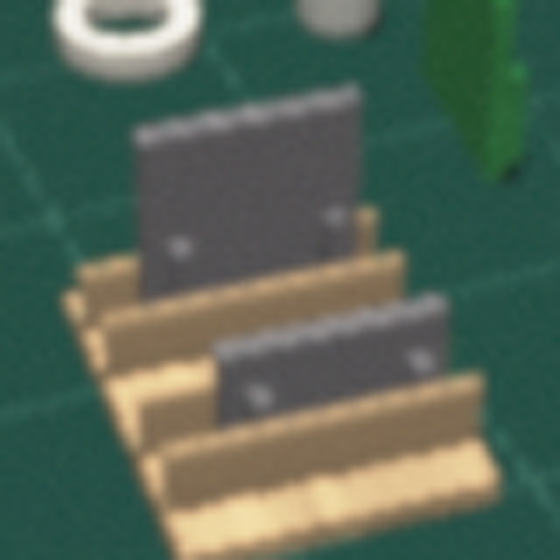

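View pics/js.png

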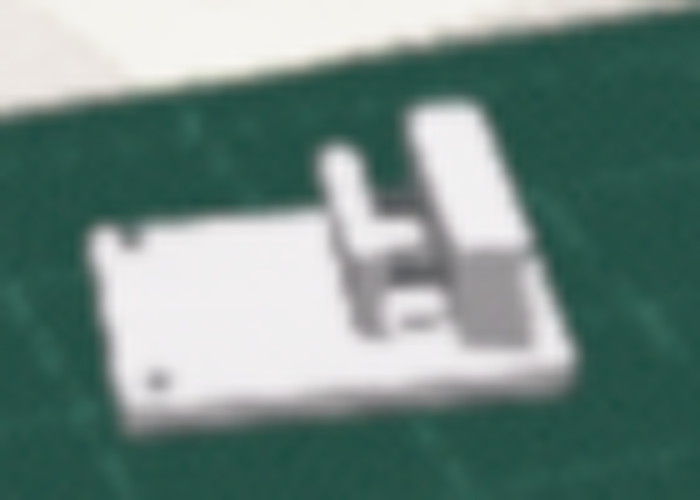

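```bash
cat > fit.py <<'E'
from h import *
from scipy.optimize import minimize
S=np.load('S0.npy').astype(float);T=np.load('T0.npy').astype(float)
IM={'side':S,'top':T}
def alpha(I,lo,hi): 
    r=I[...,0]/np.maximum(I[...,1],1); return np.clip((r-lo)/(hi-lo),0,1)
def corners(b): return np.array([[x,y,z] for x in b[0:2] for y in b[2:4] for z in b[4:6]])
def world(P,p):
    c,s=np.cos(p[2]),np.sin(p[2]); return np.c_[P[:,0]*c-P[:,1]*s+p[0],P[:,0]*s+P[:,1]*c+p[1],P[:,2]]
def render(n,boxes,p,roi,off=(0,0)):
    c0,r0,w,h=roi;k=8;m=np.zeros((h*k,w*k),np.uint8)
    for b in boxes:
        u=proj(n,world(corners(b),p))+off
        u=((u-[c0,r0]+0.5)*k-0.5)*16
        cv2.fillConvexPoly(m,cv2.convexHull(np.round(u).astype(np.int32)),255,cv2.LINE_AA,4)
    m=cv2.resize(m,(w,h),interpolation=cv2.INTER_AREA)/255.
    return cv2.GaussianBlur(m,(0,0),0.6)
J=[(-.075,.075,-.065,.065,0,.012),(.038,.062,-.055,.055,.012,.054),(.005,.015,-.04,.04,.014,.048)]
Rk=[(-.055,.055,-.07,.07,0,.010)]+[(-.055,.055,y-.002,y+.002,.01,.035) for y in (-.049,-.021,.021,.049)]
def fit(boxes,p0,rois,lohi,views,useoff=False):
    A={n:alpha(IM[n],*lohi) for n in views}
    def cost(q):
        c=0
        for i,n in enumerate(views):
            c0,r0,w,h=rois[n]; off=q[3+2*i:5+2*i]*100 if useoff else (0,0)
            d=render(n,boxes,q[:3],rois[n],off)-A[n][r0:r0+h,c0:c0+w]; c+=(d**2).sum()
        return c
    q0=np.array(p0,float)
    sim=np.vstack([q0]+[q0+d for d in np.diag([.006,.006,.05])])
    r=minimize(cost,q0,method='Nelder-Mead',options=dict(initial_simplex=sim,xatol=1e-5,fatol=1e-4))
    return r.x,r.fun
E
python3 - <<'E'
from fit import *
g=lambda n,z,px:atz(n,px,z)
print('mat ratios',[T[150,250],T[260,330],S[260,215]], 'jig',T[220,195],'wood',T[228,345])
jc=atz('top',(165+32.5,175+34.8),.012); rc=atz('top',(310+30.7,200+27.5),.01); print(jc,rc)
jr={'top':(160,170,75,76),'side':(188,148,72,47)}; rr={'top':(308,198,69,54),'side':(222,228,75,62)}
for v in (['top'],['side'],['top','side']):
    x,f=fit(J,(jc[0],jc[1],-.185),jr,(.5,.98),v); print('jig',v,np.round(x,4),np.degrees(x[2]),f)
rm=(.5,1.0)
for v in (['top'],):
    x,f=fit(Rk[:1],(rc[0],rc[1],-.06),rr,rm,v); print('rack',v,np.round(x,4),np.degrees(x[2]),f)
E
```

```text
mat ratios [array([83., 85., 86.]), array([48., 94., 82.]), array([38., 81., 70.])] jig [222. 228. 231.] wood [207. 177. 125.]
[0.54307031 0.23332805 0.012     ] [ 0.48244122 -0.230494    0.01      ]
jig ['top'] [ 0.5447  0.2316 -0.1959] -11.22519879804692 50.177534462568744
jig ['side'] [ 0.5484  0.2312 -0.1619] -9.27376697256502 316.8250715264091
jig ['top', 'side'] [ 0.5463  0.2312 -0.187 ] -10.71296452850323 380.9552812343238
rack ['top'] [ 0.4839 -0.2298 -0.0735] -4.211537823704692 60.956132826900905
```

```bash
cat > ov.py <<'E'
from h import *
from fit import corners,world
ED=[(0,1),(2,3),(4,5),(6,7),(0,2),(1,3),(4,6),(5,7),(0,4),(1,5),(2,6),(3,7)]
def overlay(I,n,items,roi,s,f):
    c0,r0,w,h=roi
    im=cv2.resize(I[r0:r0+h,c0:c0+w,::-1].astype(np.uint8),None,fx=s,fy=s,interpolation=cv2.INTER_CUBIC)
    for boxes,p,col in items:
        for b in boxes:
            u=(proj(n,world(corners(b),p))-[c0,r0]+.5)*s-.5
            for i,j in ED: cv2.line(im,tuple(np.round(u[i]*16).astype(int)),tuple(np.round(u[j]*16).astype(int)),col,1,cv2.LINE_AA,4)
    cv2.imwrite('pics/'+f,im)
E
python3 - <<'E'
from fit import *; from ov import overlay
pj=(.5447,.2316,-.1959);pr=(.4839,-.2298,-.0735)
overlay(T,'top',[(J,pj,(0,0,255))],(165,175,65,66),9,'o1.png')
overlay(S,'side',[(J,pj,(0,0,255))],(190,145,70,50),10,'o2.png')
overlay(T,'top',[(Rk,pr,(0,0,255))],(310,200,65,50),12,'o3.png')
overlay(S,'side',[(Rk,pr,(0,0,255))],(220,205,80,80),7,'o4.png')
E
cd pics; python3 -c "
import cv2,numpy as np
a=[cv2.imread(f'o{i}.png') for i in (1,2,3,4)]
a=[cv2.resize(x,(400,int(x.shape[0]*400/x.shape[1]))) for x in a]
def p(x): return cv2.copyMakeBorder(x,0,410-x.shape[0],0,0,0)
cv2.imwrite('o.png',cv2.resize(np.vstack([np.hstack([p(a[0]),p(a[1])]),np.hstack([p(a[2]),p(a[3])])]),(585,600)))
"
```

```text
(no output)
```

View pics/o1.png

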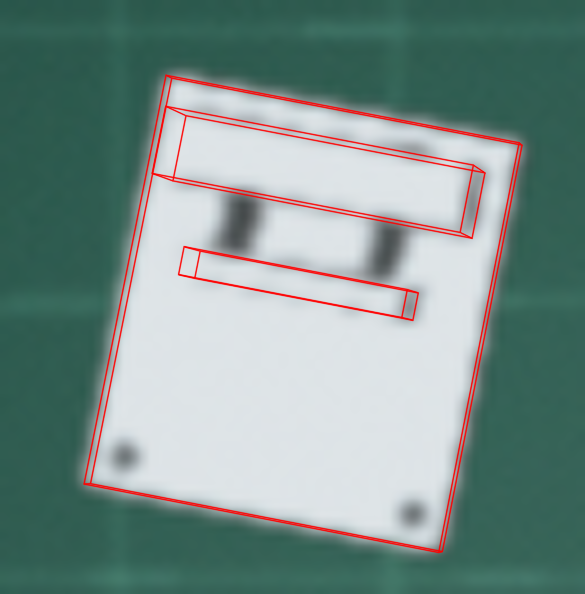

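View pics/o2.png

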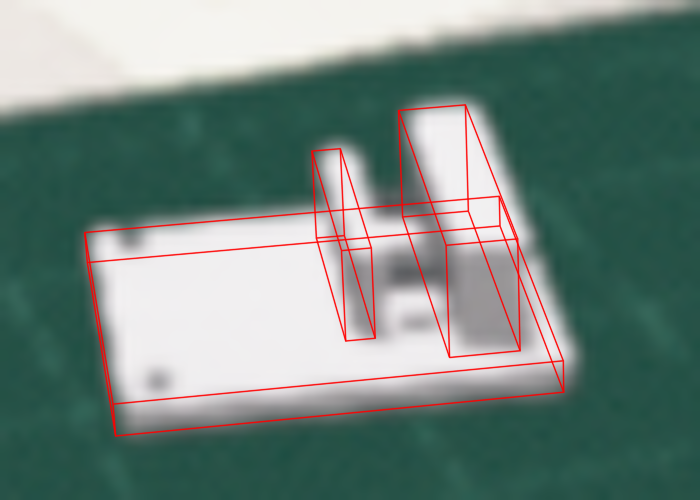

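View pics/o3.png

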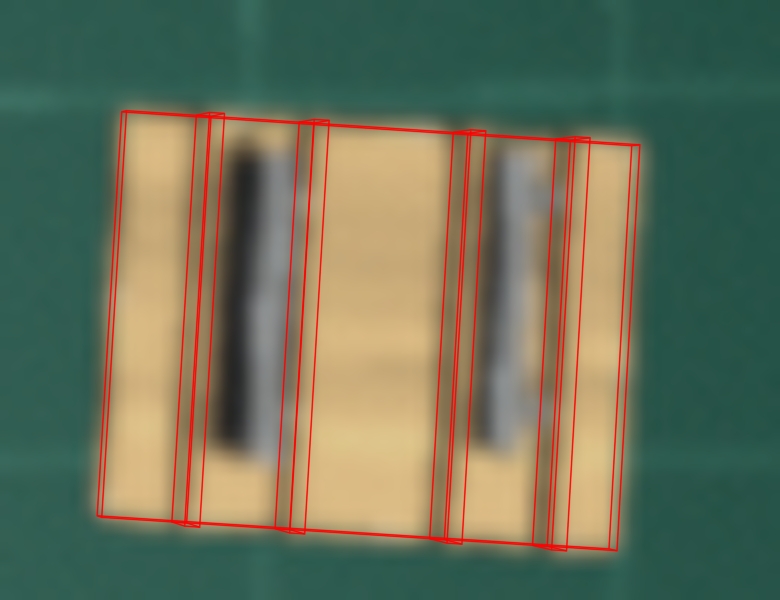

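View pics/o4.png

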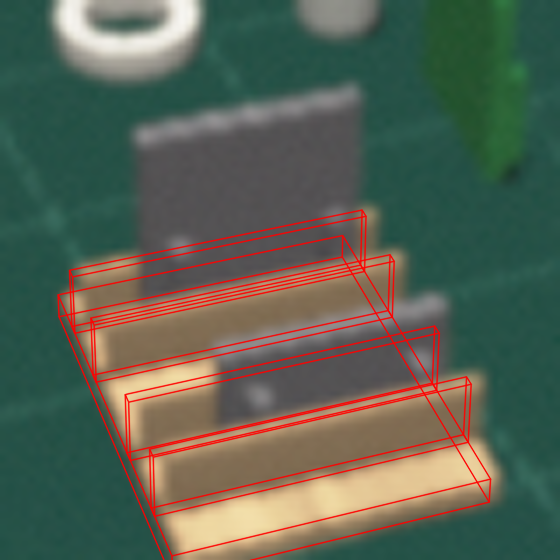

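```bash
cat >> fit.py <<'E'
def fit2(boxes,p0,roi,lohi,n,W=None,free=True):
    A=alpha(IM[n],*lohi); c0,r0,w,h=roi; A=A[r0:r0+h,c0:c0+w]; W=np.ones((h,w)) if W is None else W
    def cost(q): return (W*(render(n,boxes,q[:3],roi,q[3:5]*100 if free else (0,0))-A)**2).sum()
    q0=np.array(list(p0)+([0,0] if free else []),float); d=[.006,.006,.05]+([.01,.01] if free else [])
    r=minimize(cost,q0,method='Nelder-Mead',options=dict(initial_simplex=np.vstack([q0]+[q0+e for e in np.diag(d)]),xatol=1e-6,fatol=1e-5,maxiter=3000))
    return r.x,r.fun
E
python3 - <<'E'
from fit import *
roi=(190,147,70,47); yy,xx=np.mgrid[147:194,190:260]
W=(yy>145+11.5-(xx-190)*11.5/70+2.5).astype(float)
x,f=fit2(J,(.545,.2316,-.19),roi,(.5,.95),'side',W,False);print('side nooff',np.round(x,4),f,np.degrees(x[2]))
# fixed position of top, free offset + yaw
A=alpha(IM['side'],.5,.95)[147:194,190:260]
def c(q): return (W*(render('side',J,(.5447,.2316,q[0]),roi,q[1:]*10)-A)**2).sum()
r=minimize(c,[-.19,0,0],method='Nelder-Mead',options=dict(initial_simplex=[[-.19,0,0],[-.15,0,0],[-.19,.1,0],[-.19,0,.1]]));print(r.x,r.fun,np.degrees(r.x[0]))
for lohi in ((.5,.98),(.55,.9),(.45,1.0)):
    x,f=fit2(J[:2],(.545,.2316,-.19),(160,170,75,76),lohi,'top',None,False);print('top',np.round(x,4),f,np.degrees(x[2]))
    x,f=fit2(Rk[:1],(.484,-.23,-.07),(308,198,69,54),lohi,'top',None,False);print('rack top',np.round(x,4),f,np.degrees(x[2]))
E
```

```text
side nooff [ 0.5482  0.2307 -0.1557] 49.70712092694383 -8.922406290796427
[-0.15288012  0.10781524 -0.03063811] 48.30970168979191 -8.75938555987945
top [ 0.5448  0.2318 -0.1963] 50.306249668868375 -11.249596018817405
rack top [ 0.4836 -0.2298 -0.0707] 65.82384671787796 -4.052279095305319
top [ 0.5448  0.2319 -0.1967] 54.55678877923674 -11.267266271981729
rack top [ 0.4839 -0.2298 -0.068 ] 76.63721069271537 -3.8937295035260706
top [ 0.5449  0.2316 -0.1937] 110.04320818110978 -11.096315124482096
rack top [ 0.4839 -0.2299 -0.0675] 81.95585633702544 -3.8660299122163866
```

```bash
python3 - <<'E'
from fit import *
c=atz('top',(332.19,225.04),.095);print(c)
a=atz('top',(310+280.5/12-.5,200+150.5/12-.5),.095);b=atz('top',(310+264/12-.5,200+463/12-.5),.095);print(a,b,np.hypot(*(a-b)[:2]),np.degrees(np.arctan2(*(a-b)[1::-1])))
# side top edge: corners front-left, right of panel top
def sp(x,y): return (220+(x+.5)/7-.5,205+(y+.5)/7-.5)
a=atz('side',sp(137,133),.095);b=atz('side',sp(358,93),.095);print(a,b,np.hypot(*(a-b)[:2]),np.degrees(np.arctan2(*(b-a)[1::-1])))
w=world(np.array([[0,.035,.01]]),(.4838,-.2298,-.07));print('slot centre',w)
from scipy.spatial.transform import Rotation as Ro
s=manip.get_state();q=s['ee_rot'];R=Ro.from_quat([q[1],q[2],q[3],q[0]]).as_matrix();print(R.round(4))
E
```

```text
[ 0.49114931 -0.18967969  0.095     ]
[ 0.53086153 -0.19234614  0.095     ] [ 0.45140046 -0.18702179  0.095     ] 0.07963925424735309 -3.8334195166033664
[ 0.45504905 -0.18710107  0.095     ] [ 0.53446754 -0.19429981  0.095     ] 0.07974407360525668 -5.179309526545541
slot centre [[ 0.486248   -0.19488571  0.01      ]]
[[ 0.000e+00  9.435e-01  3.314e-01]
 [-2.000e-04  3.314e-01 -9.435e-01]
 [-1.000e+00 -0.000e+00  2.000e-04]]
```

Emit:
{"op": "move_arm", "data": {"rows": [[[0,401,-232],-0.98,50],[[0,401,-232],-0.98,50],[[0,401,-232],-0.98,50],[[0,401,-232],-0.98,50],[[0,401,-232],-0.98,50],[[0,401,-232],-0.98,50],[[0,401,-232],-0.98,50],[[0,401,-232],-0.98,50]], "force": 60}}

```text
clock: 1.47
position: [0.4085, -0.2878, 0.1942]
ee_rot: [0.702, 0.087, 0.701, -0.087]
contact_force: [1.2, -0.6, 0.3]
width: 0.0495
```

```bash
cat >> h.py <<'E'
from scipy.spatial.transform import Rotation as Ro
def tool():
    s=manip.get_state();q=s['ee_rot'];R=Ro.from_quat([q[1],q[2],q[3],q[0]]).as_matrix();return s,R
def wrap(a): return (a+np.pi)%(2*np.pi)-np.pi
def plan(x,y,z,yawdeg):
    s,R=tool(); d=R.T@(np.array([x,y,z])-s['position'])*1000
    yaw=np.arctan2(R[1,2],R[0,2]); t=-wrap(np.radians(yawdeg)-yaw)
    print('clock',round(s['clock'],2),'pos',s['position'].round(4),'yaw',np.degrees(yaw).round(2),'tilt',R[2].round(4),'| shift',d.round(1),'turn',t.round(4),'F',s['contact_force'].round(2),'M',s['moment'].round(3),'w',s['width'].round(4),'q6',s['qpos'][5].round(2))
E
python3 -c "
from h import *
plan(.4915,-.19,.18,86)"
```

```text
Traceback (most recent call last):
  File "h.py", line 23, in plan
    print('clock',round(s['clock'],2),'pos',s['position'].round(4),'yaw',np.degrees(yaw).round(2),'tilt',R[2].round(4),'| shift',d.round(1),'turn',t.round(4),'F',s['contact_force'].round(2),'M',s['moment'].round(3),'w',s['width'].round(4),'q6',s['qpos'][5].round(2))
                                                                                                                                                                                                                           ^^^^^^^^^^^^^^^^
AttributeError: 'float' object has no attribute 'round'
```

```bash
sed -i "s/s\['width'\].round(4)/round(s['width'],4)/" h.py
python3 -c "
from h import *
plan(.4915,-.19,.16,86)"
```

```text
clock 1.47 pos [ 0.4085 -0.2878  0.1942] yaw -14.18 tilt [-1.e+00 -5.e-04  8.e-04] | shift [ 34.2 115.1  56.5] turn -1.7484 F [ 1.18 -0.62  0.26] M [ 0.026 -0.011  0.016] w 0.0495 q6 -0.51
```

Emit:
{"op": "move_arm", "data": {"rows": [[[10,115,56],-0.98,50],[[20,115,56],-0.98,50],[[34,115,56],-0.98,50],[[34,115,56],-0.98,50],[[34,115,56],-0.98,50],[[34,115,56],-0.98,50],[[34,115,56],-0.98,50],[[34,115,56],-0.98,50]]}}

```text
clock: 2.13
position: [0.4911, -0.1897, 0.1601]
ee_rot: [0.659, -0.256, 0.659, 0.255]
contact_force: [0.3, -1.0, 0.6]
width: 0.0499
```

```bash
python3 -c "
from h import *
plan(.4915,-.19,.13,86)"
```

```text
clock 2.13 pos [ 0.4911 -0.1897  0.1601] yaw 42.36 tilt [-1.e+00 -8.e-04 -1.e-04] | shift [30.1 -0.5  0.1] turn -0.7617 F [ 0.34 -0.96  0.58] M [0.051 0.005 0.03 ] w 0.0499 q6 -1.24
```

Emit:
{"op": "move_arm", "data": {"rows": [[[10,0,0],-0.76,50],[[20,0,0],-0.76,50],[[30,0,0],-0.76,50],[[30,0,0],-0.76,50],[[30,0,0],-0.76,50],[[30,0,0],-0.76,50],[[30,0,0],-0.76,50],[[30,0,0],-0.76,50]]}}

```text
clock: 2.8
position: [0.4912, -0.1897, 0.1302]
ee_rot: [0.518, -0.482, 0.518, 0.481]
contact_force: [0.5, -0.2, -0.2]
width: 0.05
```

```bash
python3 -c "
from h import *
plan(.4915,-.19,.058,86)
S=viewer.get_image('side');T=viewer.get_image('top');np.save('S1.npy',S);np.save('T1.npy',T)
a=cv2.resize(S[170:290,200:320,::-1],None,fx=5,fy=5,interpolation=cv2.INTER_CUBIC)
s=proj('side',manip.get_state()['position'])[0];print(s)
cv2.imwrite('pics/g1.png',a)"
```

```text
clock 2.8 pos [ 0.4912 -0.1897  0.1302] yaw 85.77 tilt [-1.e+00 -7.e-04 -7.e-04] | shift [72.2 -0.3 -0.2] turn -0.004 F [ 0.53 -0.18 -0.2 ] M [-0.     0.021 -0.018] w 0.05 q6 -2.0
[253.54947119 208.41991077]
```

View pics/g1.png

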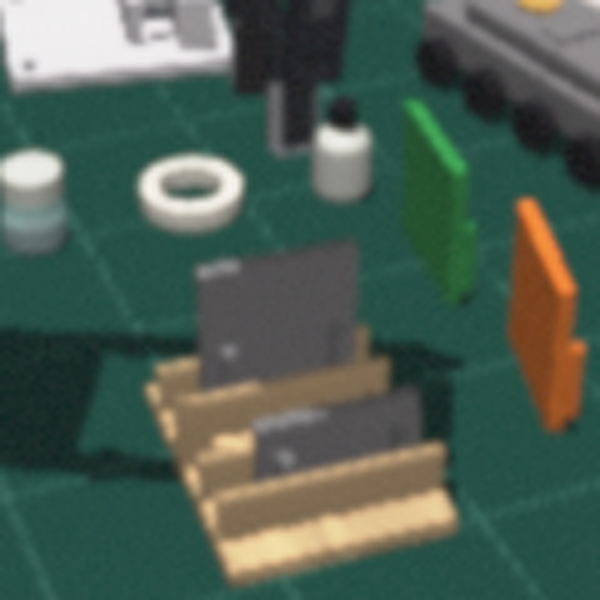

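```bash
python3 -c "
from h import *
for dy in (-.032,.032):
  print(dy,[proj('side',[.4912+dx,-.1897+dy,.130+.009])[0].round(1) for dx in (-.011,.011)],[proj('top',[.4912+dx,-.1897+dy,.130+.009])[0].round(1) for dx in (-.011,.011)])
T=np.load('T1.npy');cv2.imwrite('pics/g2.png',cv2.resize(T[180:270,280:390,::-1],None,fx=6,fy=6,interpolation=cv2.INTER_CUBIC))"
```

```text
-0.032 [array([254.5, 213.1]), array([263.4, 211.1])] [array([345.3, 228.7]), array([345.2, 221.3])]
0.032 [array([244.2, 199.7]), array([252.7, 197.9])] [array([323.8, 228.9]), array([323.7, 221.5])]
```

View pics/g2.png

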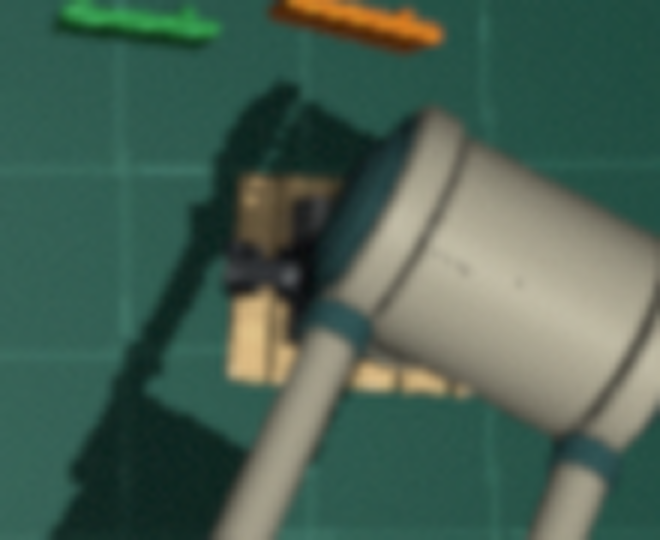

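```bash
python3 -c "
from h import *
for z in (.13,.14,.15,.16,.17): print(z,proj('side',[.4912,-.1897-.032,z])[0].round(1),proj('side',[.4912,-.1897-.045,z])[0].round(1))
S=np.load('S1.npy');cv2.imwrite('pics/g3.png',cv2.resize(S[110:230,220:300,::-1],None,fx=5,fy=5,interpolation=cv2.INTER_CUBIC))
plan(.4915,-.19,.058,86)"
```

```text
0.13 [258.9 215.4] [261.2 218.3]
0.14 [259.  211.7] [261.2 214.6]
0.15 [259. 208.] [261.3 210.9]
0.16 [259.  204.3] [261.3 207.1]
0.17 [259.  200.5] [261.3 203.3]
clock 2.9 pos [ 0.4912 -0.1897  0.1302] yaw 85.77 tilt [-1.e+00 -7.e-04 -7.e-04] | shift [72.2 -0.3 -0.2] turn -0.0041 F [ 0.3  -0.53 -0.39] M [-0.045  0.015  0.034] w 0.0499 q6 -2.0
```

View pics/g3.png

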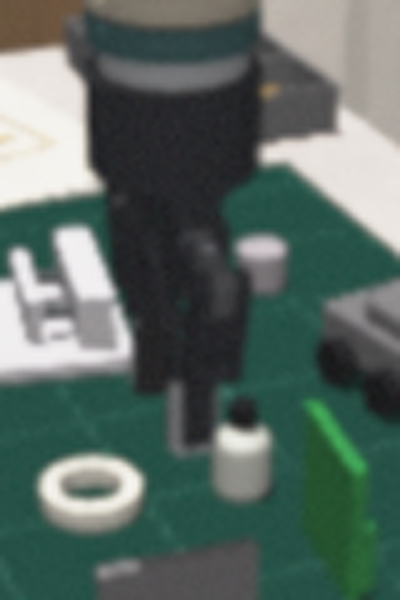

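Emit:
{"op": "move_arm", "data": {"rows": [[[10,0,0],0,50],[[20,0,0],0,50],[[30,0,0],0,50],[[38,0,0],0,50],[[42,0,0],0,50],[[42,0,0],0,50]]}}

```text
clock: 3.4
position: [0.4901, -0.1892, 0.0866]
ee_rot: [0.518, -0.48, 0.519, 0.482]
contact_force: [0.4, 0.9, 0.5]
width: 0.0501
```

```bash
python3 -c "
from h import *
plan(.4915,-.19,.058,86)
S=viewer.get_image('side');T=viewer.get_image('top');np.save('S2.npy',S);np.save('T2.npy',T)
cv2.imwrite('pics/g4.png',cv2.resize(S[150:280,200:320,::-1],None,fx=5,fy=5,interpolation=cv2.INTER_CUBIC))
cv2.imwrite('pics/g5.png',cv2.resize(T[180:270,280:390,::-1],None,fx=6,fy=6,interpolation=cv2.INTER_CUBIC))"
```

```text
clock 3.4 pos [ 0.4901 -0.1892  0.0866] yaw 85.75 tilt [-1.0e+00  2.2e-03  6.0e-04] | shift [28.6 -1.5 -0.7] turn -0.0044 F [0.43 0.94 0.49] M [-0.028  0.001  0.005] w 0.0501 q6 -2.0
```

View pics/g4.png

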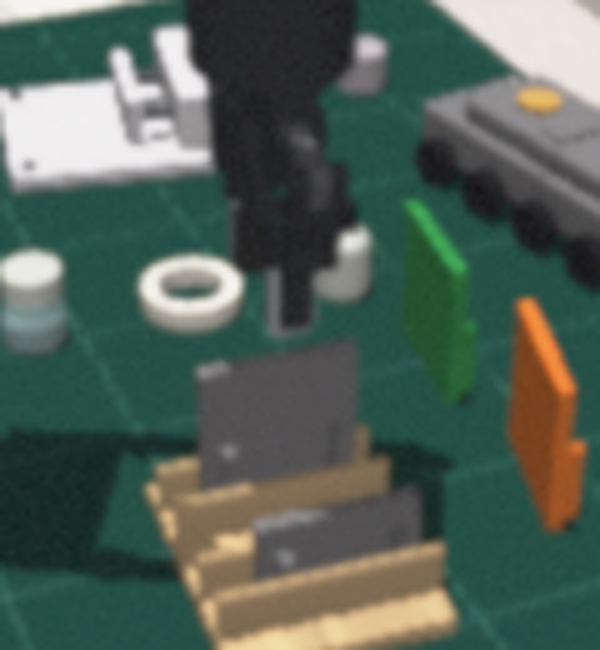

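View pics/g5.png

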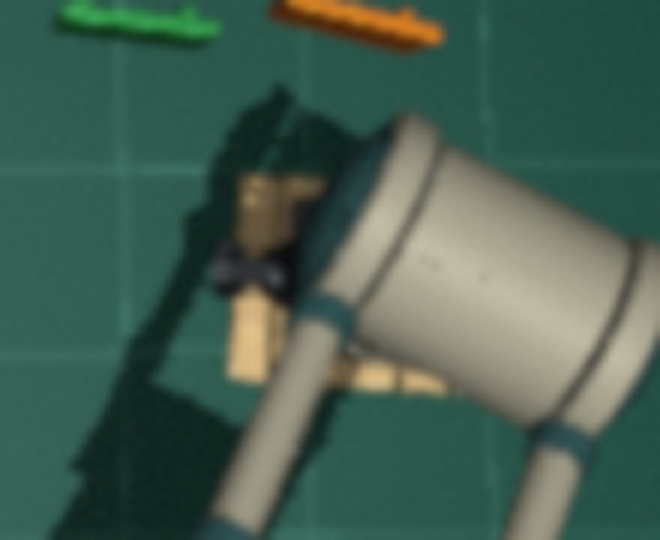

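Emit:
{"op": "move_arm", "data": {"rows": [[[10,-1.5,-0.7],0,50],[[20,-1.5,-0.7],0,50],[[28,-1.5,-0.7],0,50],[[28,-1.5,-0.7],0,50],[[28,-1.5,-0.7],0,50]]}}

```text
clock: 3.92
position: [0.492, -0.1903, 0.059]
ee_rot: [0.518, -0.481, 0.518, 0.482]
contact_force: [-0.2, 0.1, -0.2]
width: 0.0498
```

```bash
python3 -c "
from h import *
plan(.4915,-.19,.058,86)
S=viewer.get_image('side');T=viewer.get_image('top');np.save('S3.npy',S);np.save('T3.npy',T)
cv2.imwrite('pics/g6.png',cv2.resize(S[170:280,210:300,::-1],None,fx=5,fy=5,interpolation=cv2.INTER_CUBIC))
"
```

```text
clock 3.92 pos [ 0.492  -0.1903  0.059 ] yaw 85.76 tilt [-1.0e+00  1.5e-03  3.0e-04] | shift [1.  0.5 0.2] turn -0.0043 F [-0.16  0.07 -0.24] M [-0.021  0.051  0.028] w 0.0498 q6 -2.0
```

View pics/g6.png

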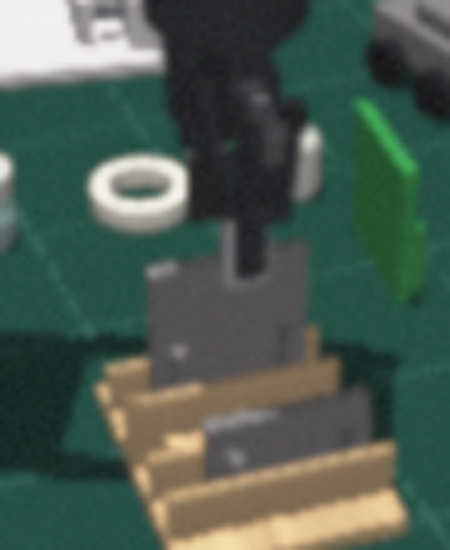

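```bash
python3 -c "
from h import *
from ov import overlay
T=np.load('T3.npy');S=np.load('S3.npy')
p=(.492,-.1903,np.radians(85.76)-np.pi/2)
B=lambda z0:[(-.011,.011,.025,.0395,z0,z0+.03),(-.011,.011,-.0395,-.025,z0,z0+.03)]
overlay(T,'top',[(B(.067),p,(0,0,255)),(B(.095),p,(0,255,255))],(300,195,60,55),10,'q1.png')
overlay(S,'side',[(B(.067),p,(0,0,255)),(B(.095),p,(0,255,255))],(220,180,70,70),8,'q2.png')
"
```

```text
(no output)
```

View pics/q1.png

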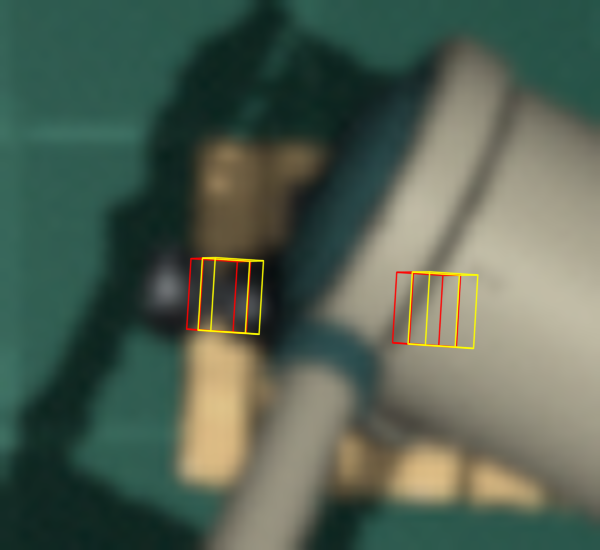

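View pics/q2.png

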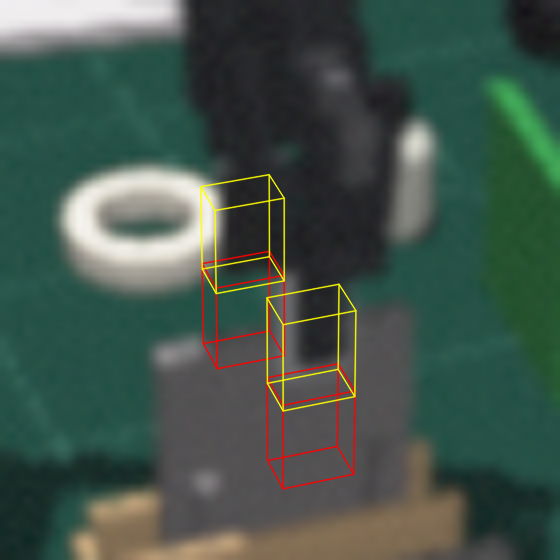

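Emit:
{"op": "move_arm", "data": {"rows": [[[1,0,0],0,20],[[1,0,0],0,20],[[1,0,0],0,20],[[1,0,0],0,20],[[1,0,0],0,20],[[1,0,0],0,20]]}}

```text
clock: 4.52
position: [0.4928, -0.1907, 0.0591]
ee_rot: [0.518, -0.481, 0.518, 0.481]
contact_force: [-0.0, -0.2, 0.3]
width: 0.0199
```

```bash
python3 -c "
from h import *
from ov import overlay
plan(.4915,-.19,.058,86)
S=viewer.get_image('side');np.save('S4.npy',S)
p=(.4915,-.1903,np.radians(85.76)-np.pi/2)
B=lambda z0:[(-.011,.011,.010,.0245,z0,z0+.03),(-.011,.011,-.0245,-.010,z0,z0+.03)]
overlay(S,'side',[(B(.060),p,(0,0,255))],(215,170,80,80),7,'q3.png')
"
```

```text
clock 4.52 pos [ 0.4928 -0.1907  0.0591] yaw 85.76 tilt [-1.e+00 -7.e-04 -7.e-04] | shift [1.1 1.4 0.6] turn -0.0042 F [-0.01 -0.16  0.29] M [ 0.012 -0.014 -0.025] w 0.0199 q6 -2.0
```

View pics/q3.png

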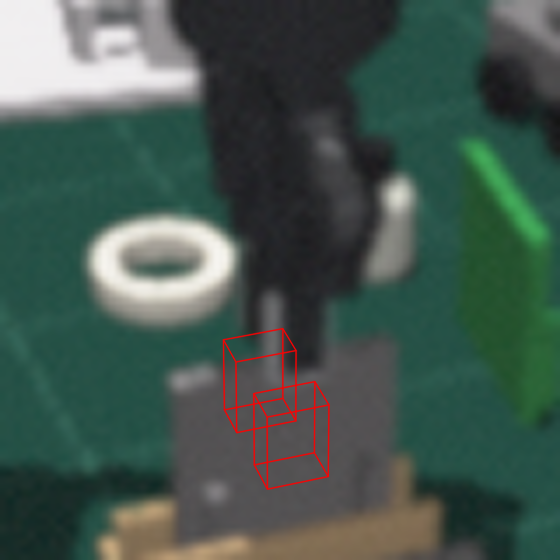

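Emit:
{"op": "move_arm", "data": {"rows": [[[0,1,0.6],0,45],[[0,1,0.6],0,45],[[0,1,0.6],0,45],[[8,1,0.6],0,45],[[16,1,0.6],0,45],[[24,1,0.6],0,45],[[30,1,0.6],0,45],[[30,1,0.6],0,45]]}}

```text
clock: 5.23
position: [0.4905, -0.1893, 0.0271]
ee_rot: [0.518, -0.48, 0.519, 0.482]
contact_force: [0.3, 0.1, -0.1]
width: 0.0449
```

```bash
python3 -c "
from h import *
from ov import overlay
plan(.4915,-.19,.028,86)
S=viewer.get_image('side');np.save('S5.npy',S)
p=(.4915,-.1903,np.radians(85.76)-np.pi/2)
B=lambda z0:[(-.011,.011,.022,.037,z0,z0+.03),(-.011,.011,-.037,-.022,z0,z0+.03)]
overlay(S,'side',[(B(.029+.008+.03),p,(0,0,255))],(215,170,80,80),7,'q4.png')
"
```

```text
clock 5.23 pos [ 0.4905 -0.1893  0.0271] yaw 85.76 tilt [-1.     0.003  0.001] | shift [-0.9 -1.1 -0.6] turn -0.0042 F [ 0.3   0.07 -0.13] M [0.041 0.009 0.019] w 0.0449 q6 -2.0
```

View pics/q4.png

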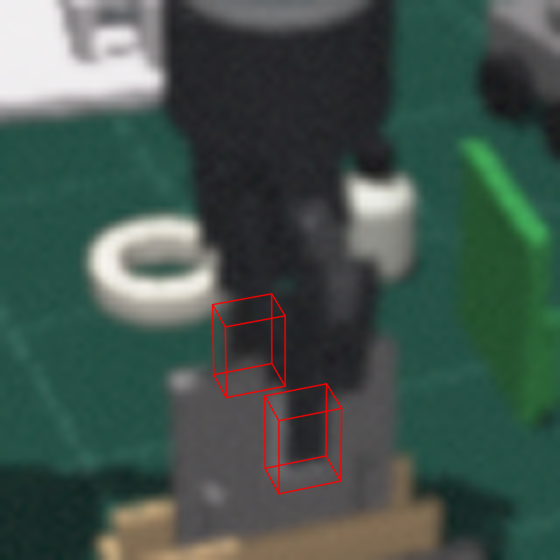

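Emit:
{"op": "move_arm", "data": {"rows": [[[0,-1.5,-0.7],0,5],[[0,-1.5,-0.7],0,5],[[0,-1.5,-0.7],0,5],[[0,-1.5,-0.7],0,5],[[0,-1.5,-0.7],0,5],[[0,-1.5,-0.7],0,5],[[0,-1.5,-0.7],0,5],[[0,-1.5,-0.7],0,5]], "force": 60}}

```text
clock: 5.95
position: [0.4929, -0.1906, 0.0282]
ee_rot: [0.518, -0.481, 0.518, 0.481]
contact_force: [0.3, 0.4, 3.6]
width: 0.0069
```

```bash
python3 -c "
from h import *
from ov import overlay
plan(.4915,-.19,.028,86)
S=viewer.get_image('side');np.save('S6.npy',S);T=viewer.get_image('top');np.save('T6.npy',T)
p=(.4920,-.1903,np.radians(85.76)-np.pi/2)
B=lambda z0:[(-.011,.011,.004,.0185,z0,z0+.03),(-.011,.011,-.0185,-.004,z0,z0+.03)]
overlay(S,'side',[(B(.028+.03),p,(0,0,255))],(215,170,80,80),7,'q5.png')
"
```

```text
clock 5.95 pos [ 0.4929 -0.1906  0.0282] yaw 85.76 tilt [-1.e+00  8.e-04  0.e+00] | shift [0.2 1.4 0.5] turn -0.0042 F [0.3  0.39 3.6 ] M [ 0.017 -0.038  0.017] w 0.0069 q6 -2.0
```

View pics/q5.png

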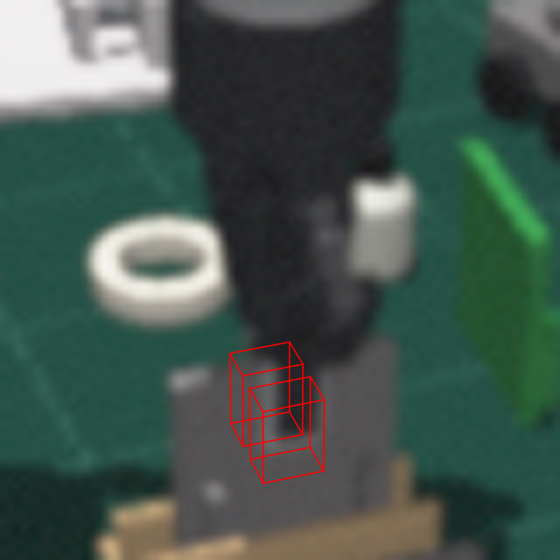

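Emit:
{"op": "move_arm", "data": {"rows": [[[-4,0,0],0,4],[[-12,0,0],0,4],[[-24,0,0],0,4],[[-38,0,0],0,4],[[-54,0,0],0,4],[[-70,0,0],0,4],[[-84,0,0],0,4],[[-92,0,0],0,4]], "force": 80}}

```text
clock: 6.72
position: [0.4935, -0.1909, 0.1222]
ee_rot: [0.518, -0.482, 0.518, 0.481]
contact_force: [0.5, -0.1, 0.1]
width: 0.0067
```

```bash
python3 -c "
from h import *
plan(.4915,-.19,.128,86)
S=viewer.get_image('side');np.save('S7.npy',S);T=viewer.get_image('top');np.save('T7.npy',T)
cv2.imwrite('pics/l1.png',cv2.resize(S[130:290,190:330,::-1],None,fx=4,fy=4,interpolation=cv2.INTER_CUBIC))
print(np.degrees(manip.get_state()['qpos']))
"
```

```text
clock 6.72 pos [ 0.4935 -0.1909  0.1222] yaw 85.76 tilt [-1.     -0.0012 -0.001 ] | shift [-5.8  2.   0.7] turn -0.0042 F [ 0.55 -0.07  0.06] M [ 0.015 -0.034  0.001] w 0.0067 q6 -2.0
[-2.86707429e+01  1.48142032e+01  9.84593081e+01 -1.93297209e-02
  6.65913300e+01 -1.14417031e+02]
```

View pics/l1.png

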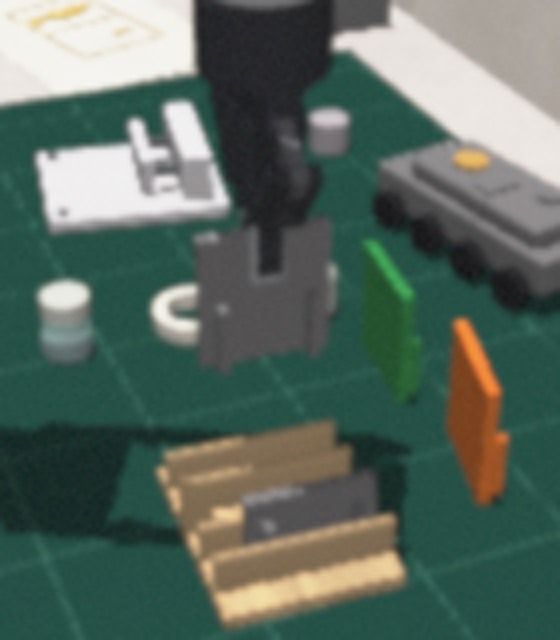

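```bash
python3 -c "
from h import *
plan(.512,.022,.125,38)
"
```

```text
clock 6.82 pos [ 0.4938 -0.1911  0.1218] yaw 85.75 tilt [-1.     -0.002  -0.0013] | shift [ -3.5  -2.4 213.8] turn 0.8335 F [ 0.2   0.37 -0.72] M [-0.058 -0.092 -0.038] w 0.0067 q6 -2.0
```

Emit:
{"op": "move_arm", "data": {"rows": [[[-4,0,15],0.08,4],[[-4,0,40],0.18,4],[[-4,-1,70],0.29,4],[[-4,-1,100],0.4,4],[[-4,-2,130],0.51,4],[[-4,-2,160],0.62,4],[[-4,-2,190],0.73,4],[[-4,-2,214],0.83,4]]}}

```text
clock: 7.48
position: [0.5105, 0.0244, 0.1245]
ee_rot: [0.669, -0.23, 0.669, 0.23]
contact_force: [0.1, -0.4, -0.6]
width: 0.0072
```

```bash
python3 -c "
from h import *
plan(.531,.234,.11,-10.5)
"
```

```text
clock 7.48 pos [0.5105 0.0244 0.1245] yaw 37.93 tilt [-1.e+00 -2.e-04 -7.e-04] | shift [ 14.3 152.7 145. ] turn 0.8453 F [ 0.13 -0.42 -0.58] M [ 0.037  0.047 -0.052] w 0.0072 q6 -0.75
```

Emit:
{"op": "move_arm", "data": {"rows": [[[0,22,21],0.11,4],[[0,44,42],0.22,4],[[0,66,63],0.33,4],[[2,88,84],0.44,4],[[5,108,103],0.55,4],[[8,128,121],0.66,4],[[11,143,136],0.76,4],[[14,152,145],0.845,4]]}}

```text
clock: 8.15
position: [0.5306, 0.2358, 0.1088]
ee_rot: [0.703, 0.066, 0.705, -0.066]
contact_force: [-0.5, -0.3, -1.3]
width: 0.0068
```

```bash
python3 -c "
from h import *
plan(.531,.234,.11,-10.5)
S=viewer.get_image('side');np.save('S8.npy',S);T=viewer.get_image('top');np.save('T8.npy',T)
cv2.imwrite('pics/m1.png',cv2.resize(S[100:220,170:290,::-1],None,fx=5,fy=5,interpolation=cv2.INTER_CUBIC))
cv2.imwrite('pics/m2.png',cv2.resize(T[150:260,140:260,::-1],None,fx=5,fy=5,interpolation=cv2.INTER_CUBIC))
"
```

```text
clock 8.15 pos [0.5306 0.2358 0.1088] yaw -10.66 tilt [-1.0e+00 -6.0e-04 -2.4e-03] | shift [-1.2 -1.7  0.7] turn -0.0027 F [-0.5  -0.35 -1.33] M [ 0.014 -0.011 -0.02 ] w 0.0068 q6 0.48
```

View pics/m1.png

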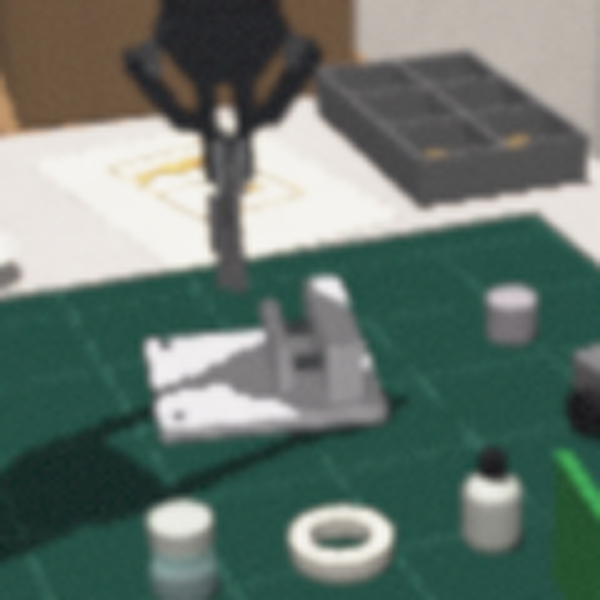

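View pics/m2.png

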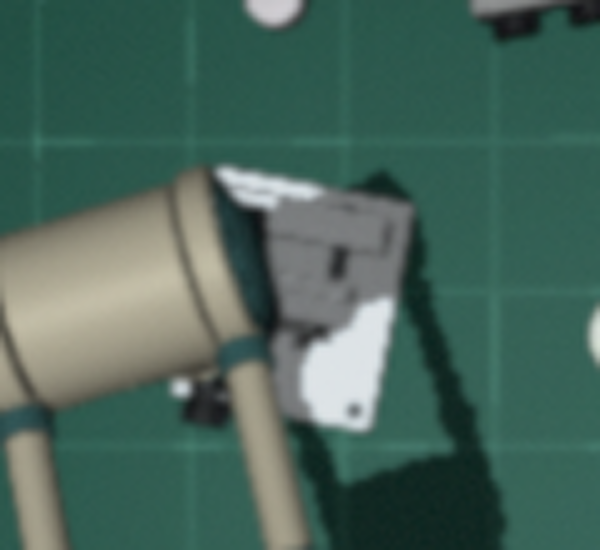

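Emit:
{"op": "move_arm", "data": {"rows": [[[10,-1.5,0.5],0,4],[[22,-1.5,0.5],0,4],[[34,-1.5,0.5],0,4],[[46,-1.5,0.5],0,4],[[58,-1.5,0.5],0,4],[[67,-1.5,0.5],0,4],[[72,-1.5,0.5],0,4],[[72,-1.5,0.5],0,4]]}}

```text
clock: 8.92
position: [0.5291, 0.2323, 0.0349]
ee_rot: [0.702, 0.063, 0.706, -0.065]
contact_force: [0.2, 0.8, -0.8]
width: 0.0068
```

```bash
python3 -c "
from h import *
plan(.531,.234,.032,-10.5)
S=viewer.get_image('side');np.save('S9.npy',S);T=viewer.get_image('top');np.save('T9.npy',T)
cv2.imwrite('pics/m3.png',cv2.resize(S[130:200,185:265,::-1],None,fx=8,fy=8,interpolation=cv2.INTER_CUBIC))
cv2.imwrite('pics/m4.png',cv2.resize(T[170:240,160:240,::-1],None,fx=8,fy=8,interpolation=cv2.INTER_CUBIC))
"
```

```text
clock 8.92 pos [0.5291 0.2323 0.0349] yaw -10.35 tilt [-1.     -0.0031 -0.0061] | shift [2.9 2.  1.6] turn 0.0027 F [ 0.18  0.81 -0.78] M [-0.015  0.028 -0.028] w 0.0068 q6 0.47
```

View pics/m3.png

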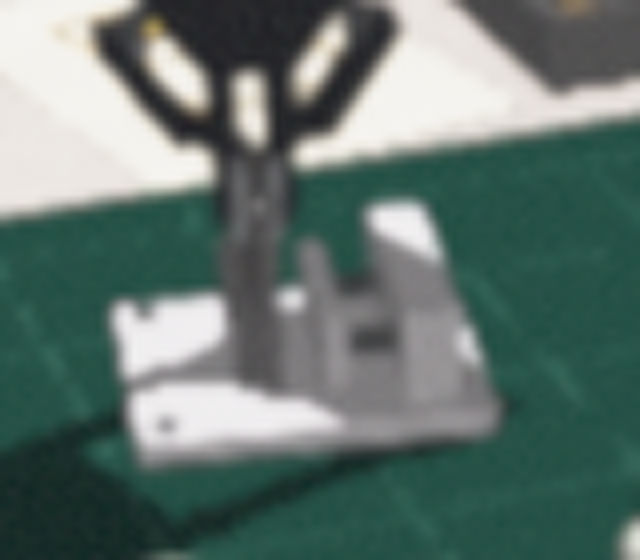

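View pics/m4.png

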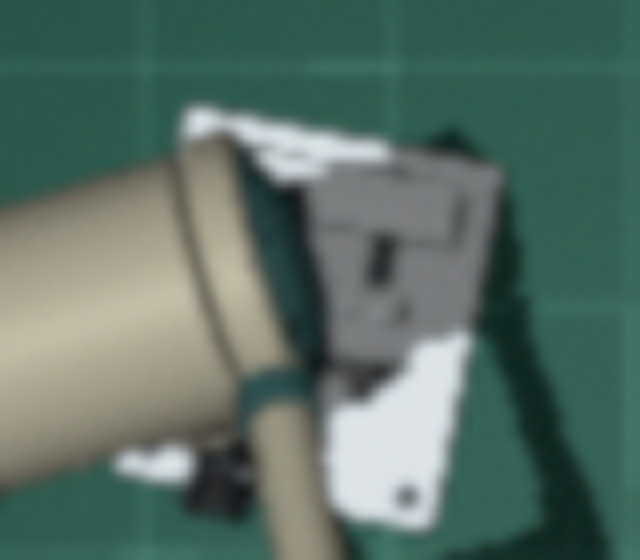

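```bash
cat > chk.py <<'E'
from h import *
from fit import *
from ov import overlay
P=[(-.004,.004,-.04,.04,0,.085),(-.014,-.004,-.031,-.025,0,.042)]
def lift(B,dz): return [b[:4]+(b[4]+dz,b[5]+dz) for b in B]
def go(S,T,p,foot,tag,bs=(.0018,-.0005),bt=(-.0018,.0005)):
    ps=(p[0]+bs[0],p[1]+bs[1],p[2]); pt=(p[0]+bt[0],p[1]+bt[1],p[2])
    overlay(S,'side',[(J[2:],(.5482,.2307,-.187),(0,0,255)),(lift(P,foot),ps,(0,255,255))],(200,135,50,60),10,tag+'s.png')
    overlay(T,'top',[(J[2:],(.5447,.2316,-.192),(0,0,255)),(lift(P,foot),pt,(0,255,255))],(165,175,65,60),9,tag+'t.png')
E
python3 -c "
from chk import *
go(np.load('S9.npy'),np.load('T9.npy'),(.5291,.2323,np.radians(-10.35)),.0165,'c1')
"
```

```text
(no output)
```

View pics/c1s.png

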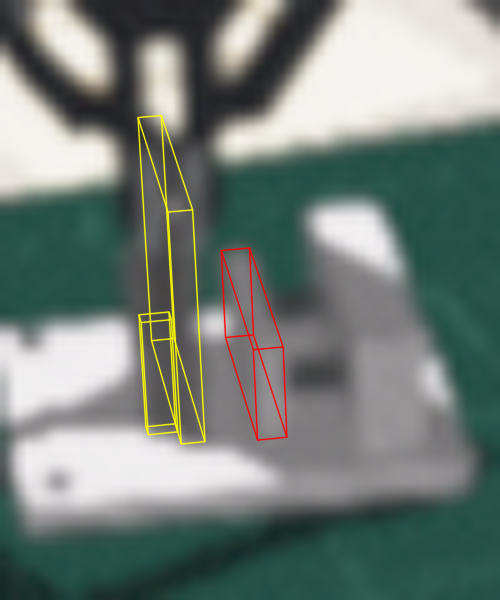

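View pics/c1t.png

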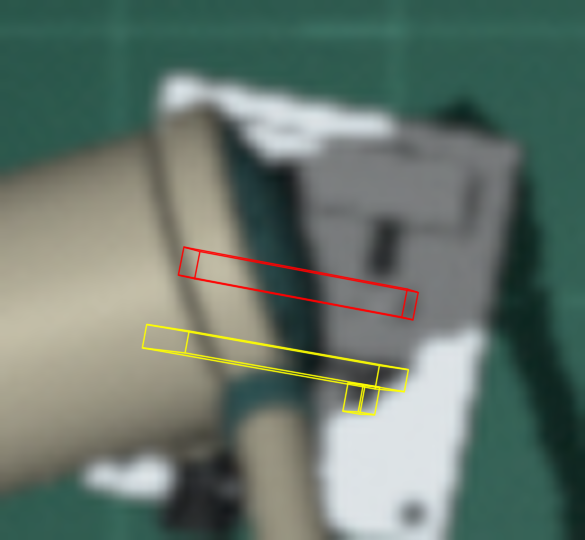

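```bash
python3 -c "
from h import *
S=np.load('S9.npy')[130:190,200:250,::-1].astype(float)
a=np.clip((S-30)*255/130,0,255).astype(np.uint8)
T=np.load('T9.npy')[190:235,180:230,::-1].astype(float)
b=np.clip((T-20)*255/150,0,255).astype(np.uint8)
a=cv2.resize(a,None,fx=9,fy=9,interpolation=cv2.INTER_CUBIC);b=cv2.resize(b,None,fx=7,fy=7,interpolation=cv2.INTER_CUBIC)
b=cv2.copyMakeBorder(b,0,540-b.shape[0],0,0,0)
cv2.imwrite('pics/m5.png',np.hstack([a,b]))
"
```

```text
(no output)
```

View pics/m5.png

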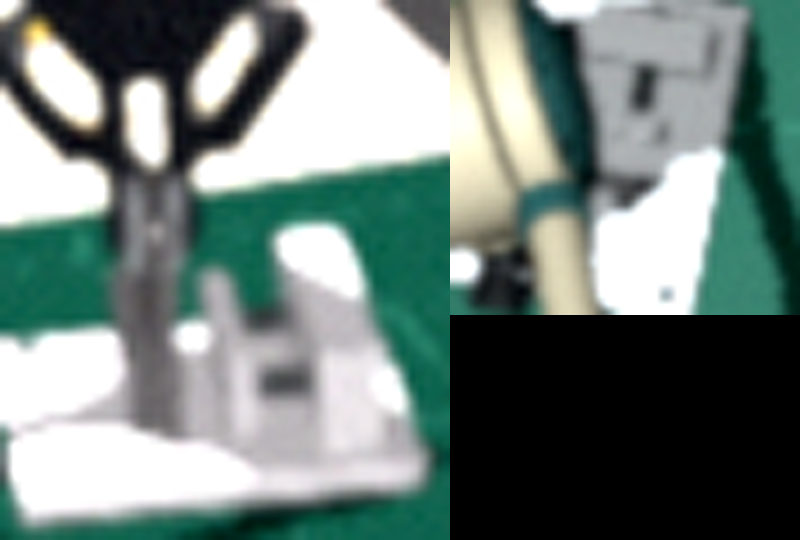

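```bash
python3 -c "
from chk import *
T=np.load('T9.npy');
def st(I,a,b): return np.clip((I.astype(float)-a)*255/(b-a),0,255)
go(np.load('S9.npy'),st(T,20,150),(.5291,.2323,np.radians(-10.35)),.0165,'c2')
overlay(st(T,20,150),'top',[],(192,200,30,28),18,'c3.png')
overlay(st(T,20,150),'top',[(lift(P,.0165),(.5291-.0018,.2323+.0005,np.radians(-10.35)),(0,0,255))],(192,200,30,28),18,'c4.png')
a=cv2.imread('pics/c3.png');b=cv2.imread('pics/c4.png');cv2.imwrite('pics/c5.png',cv2.resize(np.hstack([a,b]),(800,373)))
S=np.load('S9.npy')
overlay(st(S,30,170),'side',[],(205,140,30,45),13,'c6.png')
overlay(st(S,30,170),'side',[(lift(P,.0165),(.5291+.0018,.2323-.0005,np.radians(-10.35)),(0,0,255))],(205,140,30,45),13,'c7.png')
a=cv2.imread('pics/c6.png');b=cv2.imread('pics/c7.png');cv2.imwrite('pics/c8.png',np.hstack([a,b]))
"
```

```text
(no output)
```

View pics/c5.png

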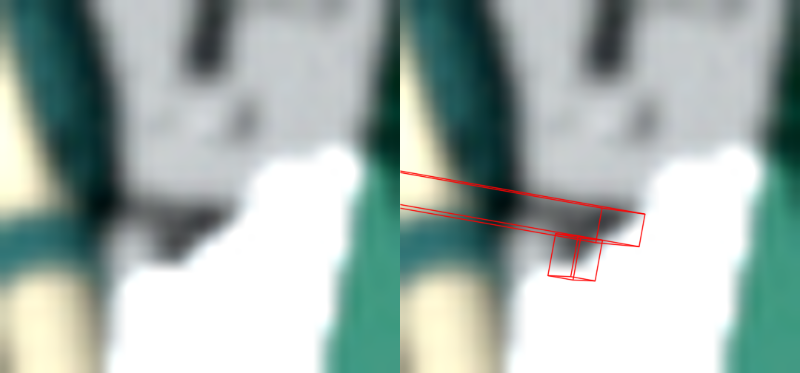

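View pics/c8.png

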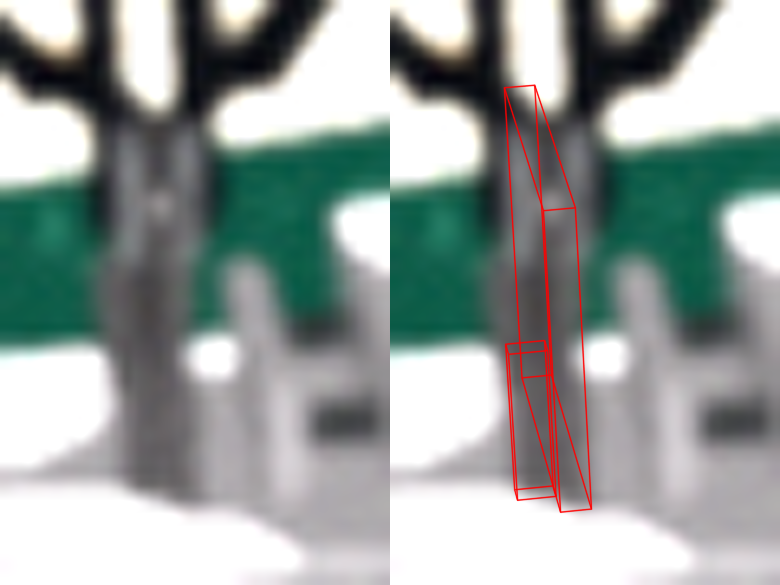

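```bash
python3 -c "
from chk import *
def st(I,a,b): return np.clip((I.astype(float)-a)*255/(b-a),0,255)
S=np.load('S7.npy')
P2=P+[(-.014,-.004,.025,.031,0,.042),(-.0185,.0185,-.011,.011,.05,.08)]
p=(.4935,-.1909,np.radians(85.76))
overlay(st(S,30,150),'side',[(lift(P2,.104),(p[0]+.0018,p[1]-.0005,p[2]),(0,0,255))],(232,175,50,55),12,'d1.png')
S=np.load('S6.npy');T=np.load('T0.npy')
overlay(st(S,30,150),'side',[],(232,175,50,55),12,'d2.png')
S=np.load('S7.npy')
overlay(st(S,30,150),'side',[],(232,175,50,55),12,'d2.png')
"
```

```text
(no output)
```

View pics/d1.png

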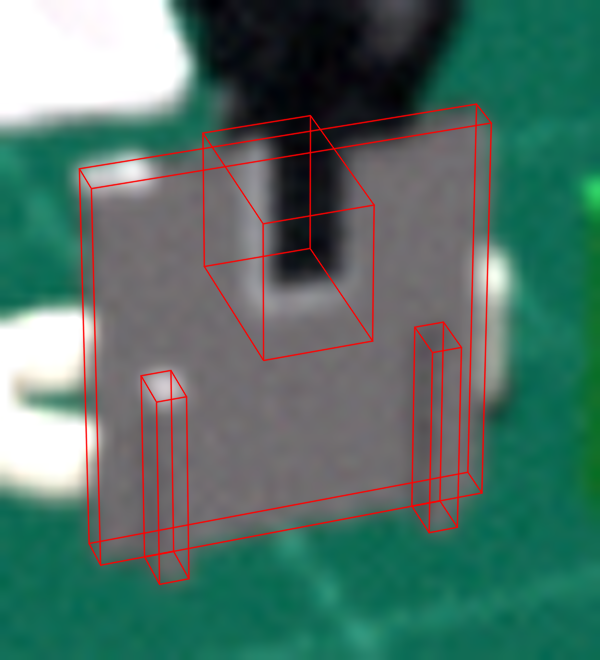

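View pics/d2.png

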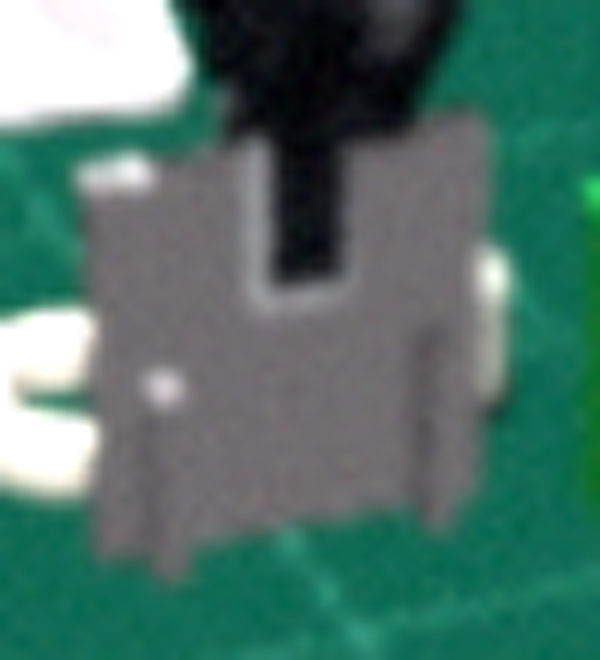

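Emit:
{"op": "move_arm", "data": {"rows": [[[1,1,3],0.006,4],[[2,1,6],0.006,4],[[3,1,9],0.006,4],[[3,1,12],0.006,4],[[3,1,12],0.006,4],[[3,1,12],0.006,4]]}}

```text
clock: 9.52
position: [0.5427, 0.2319, 0.0335]
ee_rot: [0.703, 0.065, 0.705, -0.066]
contact_force: [-0.3, -0.3, -0.4]
width: 0.0069
```

```bash
cat >> h.py <<'E'
def jig(yaw=-.187,o=(.5465,.2312)):
    s,R=tool();d=s['position'][:2]-np.array(o);c,n=np.cos(yaw),np.sin(yaw)
    f=s['contact_force'];y=np.arctan2(R[1,2],R[0,2])
    print('clock %.2f jx %.1f jy %.1f z %.1f yaw %.2f | Fjx %.2f Fjy %.2f Fz %.2f Mz %.3f M %s tilt %s w %.4f'%(s['clock'],1e3*(c*d[0]+n*d[1]),1e3*(-n*d[0]+c*d[1]),1e3*s['position'][2],np.degrees(y),c*f[0]+n*f[1],-n*f[0]+c*f[1],f[2],s['moment'][2],s['moment'].round(3),R[:2,0].round(4),s['width']))
E
python3 -c "
from h import *
jig()
for _ in range(5): viewer.get_image('top'); jig()"
```

```text
clock 9.52 jx -3.9 jy 0.0 z 33.5 yaw -10.69 | Fjx -0.22 Fjy -0.37 Fz -0.37 Mz -0.010 M [-0.012 -0.018 -0.01 ] tilt [-0.0033 -0.0008] w 0.0069
clock 9.57 jx -4.1 jy -0.1 z 33.5 yaw -10.69 | Fjx 0.61 Fjy -0.37 Fz -0.40 Mz -0.040 M [-0.029 -0.017 -0.04 ] tilt [-0.0036 -0.0009] w 0.0071
clock 9.62 jx -4.3 jy -0.1 z 33.4 yaw -10.68 | Fjx 0.50 Fjy 0.48 Fz -0.27 Mz 0.033 M [ 0.035 -0.016  0.033] tilt [-0.0037 -0.0009] w 0.0070
clock 9.67 jx -4.3 jy -0.1 z 33.4 yaw -10.68 | Fjx 0.25 Fjy 0.75 Fz -0.23 Mz -0.024 M [-0.032 -0.026 -0.024] tilt [-0.0037 -0.0009] w 0.0064
clock 9.72 jx -4.3 jy -0.1 z 33.5 yaw -10.68 | Fjx -0.33 Fjy -0.39 Fz -1.30 Mz -0.030 M [ 0.037  0.007 -0.03 ] tilt [-0.0036 -0.0009] w 0.0065
clock 9.77 jx -4.3 jy -0.1 z 33.4 yaw -10.68 | Fjx -0.38 Fjy 0.02 Fz -1.01 Mz -0.007 M [ 0.006  0.029 -0.007] tilt [-0.0036 -0.0009] w 0.0068
```

Emit:
{"op": "move_arm", "data": {"rows": [[[1,0,2],0,4],[[2,0,4],0,4],[[2,0,6],0,4],[[2,0,8],0,4],[[2,0,8],0,4]]}}

```text
clock: 10.18
position: [0.5494, 0.2306, 0.0312]
ee_rot: [0.702, 0.066, 0.706, -0.066]
contact_force: [-2.7, 1.2, 0.9]
width: 0.0067
```

```bash
python3 -c "
from h import *
for _ in range(5): jig(); viewer.get_image('top')"
```

```text
clock 10.18 jx 3.0 jy -0.1 z 31.2 yaw -10.72 | Fjx -2.82 Fjy 0.65 Fz 0.94 Mz -0.148 M [ 0.126  0.463 -0.148] tilt [-0.0057 -0.0006] w 0.0067
clock 10.23 jx 2.8 jy -0.1 z 31.2 yaw -10.71 | Fjx -2.04 Fjy 0.24 Fz 0.41 Mz -0.029 M [ 0.236  0.454 -0.029] tilt [-0.0056 -0.0007] w 0.0064
clock 10.28 jx 2.8 jy -0.1 z 31.2 yaw -10.70 | Fjx -2.52 Fjy 0.04 Fz 0.10 Mz -0.139 M [ 0.213  0.448 -0.139] tilt [-0.0054 -0.0007] w 0.0066
clock 10.33 jx 2.9 jy -0.1 z 31.2 yaw -10.69 | Fjx -2.74 Fjy 1.17 Fz -0.06 Mz -0.090 M [ 0.255  0.492 -0.09 ] tilt [-0.0051 -0.0008] w 0.0068
clock 10.38 jx 2.9 jy -0.1 z 31.2 yaw -10.69 | Fjx -3.09 Fjy 0.59 Fz -0.47 Mz -0.116 M [ 0.187  0.485 -0.116] tilt [-0.005  -0.0009] w 0.0064
```

Emit:
{"op": "move_arm", "data": {"rows": [[[0,0,1],0.005,4],[[0,0,2],0.01,4],[[0,0,2],0.01,4]]}}

```text
clock: 10.68
position: [0.5509, 0.2303, 0.0311]
ee_rot: [0.702, 0.069, 0.706, -0.07]
contact_force: [-3.3, 1.0, 1.6]
width: 0.0067
```

```bash
cat >> h.py <<'E'
def avg(n=6,yaw=-.192):
    A=[];c,q=np.cos(yaw),np.sin(yaw)
    for _ in range(n):
        viewer.get_image('side'); s=manip.get_state();f=s['contact_force'];m=s['moment'];A.append([c*f[0]+q*f[1],-q*f[0]+c*f[1],f[2],c*m[0]+q*m[1],-q*m[0]+c*m[1],m[2]])
    A=np.array(A);print('F jx,jy,z',A[:,:3].mean(0).round(2),'M',A[:,3:].mean(0).round(3),'arm_y mm',(1e3*A[:,5].mean()/-A[:,0].mean()).round(1),'height lever mm',(1e3*A[:,4].mean()/-A[:,0].mean()).round(1));jig(yaw)
E
python3 -c "
from h import *
avg()"
```

```text
F jx,jy,z [-4.02  0.91  0.39] M [0.153 0.786 0.072] arm_y mm 17.9 height lever mm 195.7
clock 10.98 jx 4.7 jy -0.1 z 31.2 yaw -11.25 | Fjx -4.19 Fjy 1.04 Fz 0.53 Mz 0.025 M [0.317 0.769 0.025] tilt [-0.0054 -0.0009] w 0.0068
```

Emit:
{"op": "move_arm", "data": {"rows": [[[0,0,1],-0.002,4],[[0,0,2],-0.002,4],[[0,0,3],-0.002,4],[[0,0,4],-0.002,4],[[0,0,4.4],-0.002,4],[[0,0,4.4],-0.002,4]]}}

```text
clock: 11.48
position: [0.5539, 0.2297, 0.0312]
ee_rot: [0.701, 0.068, 0.707, -0.069]
contact_force: [-6.8, 3.2, 3.7]
width: 0.007
```

```bash
python3 -c "
from h import *
avg(8)
S=viewer.get_image('side');np.save('S10.npy',S);T=viewer.get_image('top');np.save('T10.npy',T)
from chk import *
def st(I,a,b): return np.clip((I.astype(float)-a)*255/(b-a),0,255)
s=manip.get_state()['position']
overlay(st(S,30,190),'side',[],(200,135,50,60),9,'e1.png')
overlay(st(S,30,190),'side',[(lift(P,s[2]-.0182),(s[0]+.0018,s[1]-.0005,-.193),(0,0,255))],(200,135,50,60),9,'e2.png')
a=cv2.imread('pics/e1.png');b=cv2.imread('pics/e2.png');cv2.imwrite('pics/e3.png',cv2.resize(np.hstack([a,b]),(800,480)))
overlay(st(T,20,150),'top',[],(185,190,40,40),10,'e4.png')
overlay(st(T,20,150),'top',[(lift(P,s[2]-.0182),(s[0]-.0018,s[1]+.0005,-.193),(0,0,255)),([(.013,.023,-.04,.04,.014,.048)],(.5447,.2316,-.193),(255,0,0))],(185,190,40,40),10,'e5.png')
a=cv2.imread('pics/e4.png');b=cv2.imread('pics/e5.png');cv2.imwrite('pics/e6.png',np.hstack([a,b]))
"
```

```text
F jx,jy,z [-6.94  1.17  3.29] M [0.234 1.353 0.038] arm_y mm 5.5 height lever mm 194.9
clock 11.88 jx 7.5 jy -0.1 z 31.1 yaw -11.16 | Fjx -7.47 Fjy 2.19 Fz 2.75 Mz 0.031 M [0.527 1.305 0.031] tilt [-0.0083 -0.0004] w 0.0071
```

View pics/e3.png

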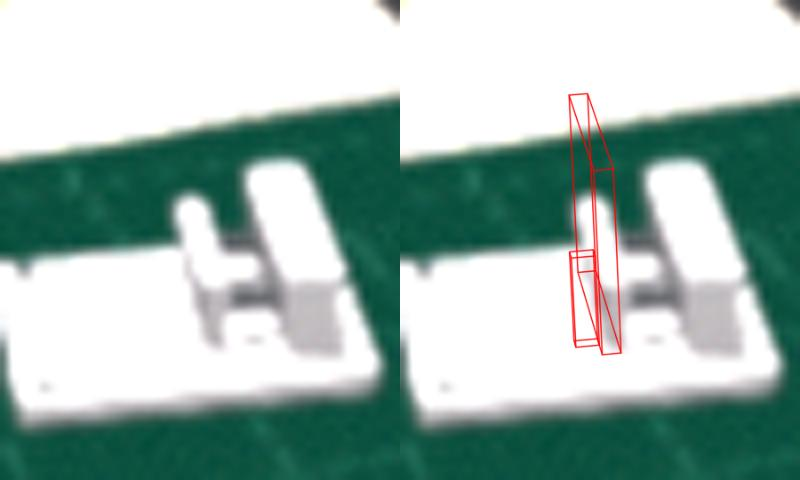

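View pics/e6.png

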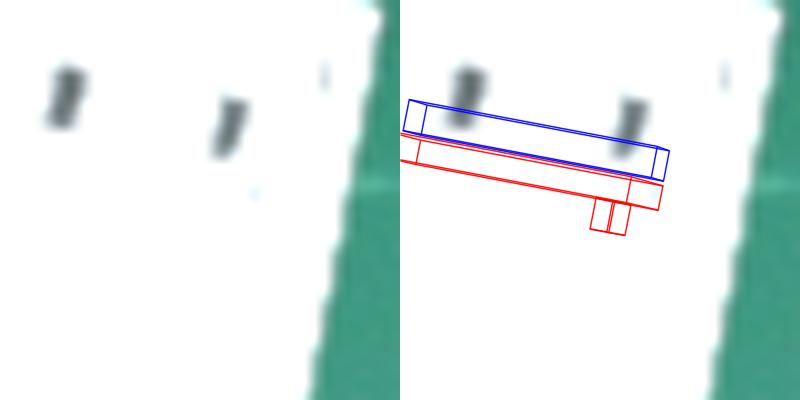

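```bash
cat > v.py <<'E'
from chk import *
import sys
def st(I,a,b): return np.clip((I.astype(float)-a)*255/(b-a),0,255)
def vis(k,pos,trav=.007,djy=0):
    S=np.load(f'S{k}.npy');T=np.load(f'T{k}.npy');s=pos
    fx=[(.005+trav,.015+trav,-.04,.04,.014,.048)]
    overlay(st(S,30,170),'side',[],(205,135,42,60),9,'e1.png')
    overlay(st(S,30,170),'side',[(lift(P,s[2]-.0182),(s[0]+.0018,s[1]-.0005,-.193),(0,0,255)),(fx,(.5482,.2307,-.187),(255,0,0))],(205,135,42,60),9,'e2.png')
    a=cv2.imread('pics/e1.png');b=cv2.imread('pics/e2.png');cv2.imwrite('pics/e3.png',np.hstack([a,b]))
    overlay(st(T,20,150),'top',[],(185,190,40,40),10,'e4.png')
    overlay(st(T,20,150),'top',[(lift(P,s[2]-.0182),(s[0]-.0018,s[1]+.0005,-.193),(0,0,255)),(fx,(.5447,.2316,-.193),(255,0,0))],(185,190,40,40),10,'e5.png')
    a=cv2.imread('pics/e4.png');b=cv2.imread('pics/e5.png');cv2.imwrite('pics/e6.png',np.hstack([a,b]))
E
python3 -c "
from v import *
vis(10,manip.get_state()['position'])"
```

```text
(no output)
```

View pics/e3.png

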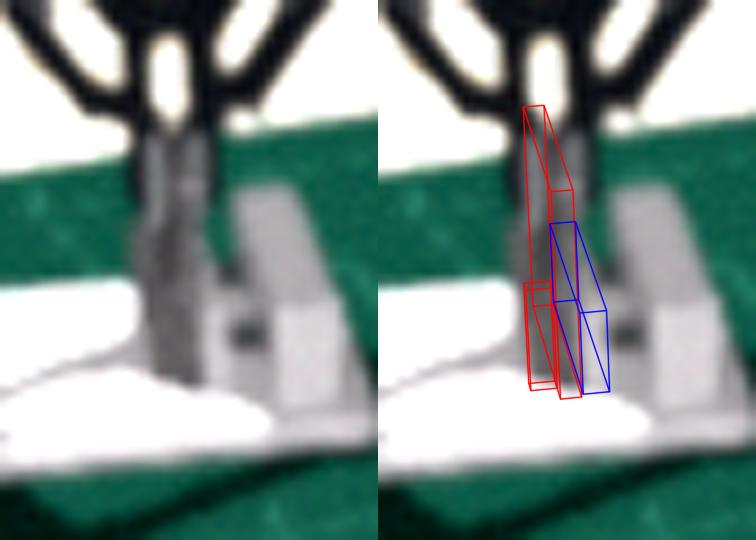

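View pics/e6.png

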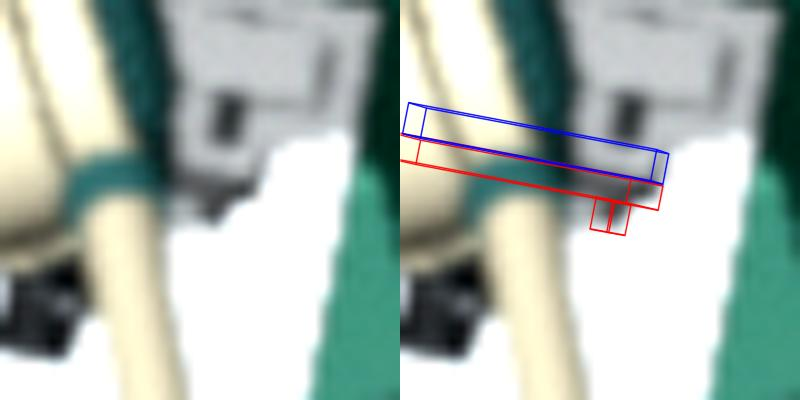

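```bash
python3 -c "
from v import *
S=np.load('S0.npy')
for i,p in enumerate([(.5482,.2307,-.187),(.5482,.2307,-.193)]):
    overlay(st(S,30,235),'side',[(J,p,(0,0,255))],(195,148,60,45),9,f'f{i}.png')
overlay(st(S,30,235),'side',[],(195,148,60,45),9,'f2.png')
a=cv2.imread('pics/f1.png');b=cv2.imread('pics/f2.png');cv2.imwrite('pics/f3.png',cv2.resize(np.vstack([a,b]),(400,600)))
"
```

```text
(no output)
```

View pics/f1.png

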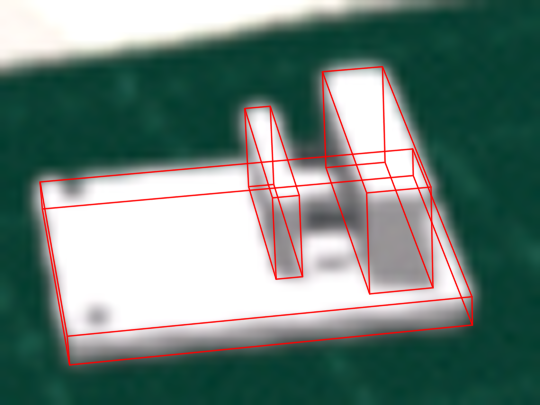

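View pics/f2.png

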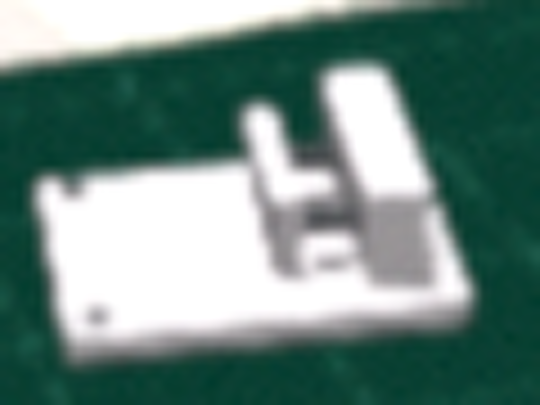

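```bash
python3 -c "
from v import *
T=np.load('T10.npy');S=np.load('S10.npy')
g=lambda I,a,b:np.repeat(st(I,a,b).mean(2,keepdims=True),3,2)
overlay(g(T,30,140),'top',[],(198,196,26,24),24,'h1.png')
overlay(g(S,50,170),'side',[],(214,150,24,32),18,'h2.png')
print(T[205:218,200:216].mean(2).round().astype(int))
"
```

```text
[[ 35  39  70 100 115 117 116 113 118 122 114 115 145 171 195 212]
 [ 39  38  60  84 100 106 109 113 119 117 105 119 174 210 221 224]
 [ 42  37  53  68  76  81  85  92 100  99  93 126 186 220 225 225]
 [ 49  46  56  65  67  66  67  67  65  64  87 142 198 222 225 225]
 [ 62  61  74  81  75  65  60  56  62  72 107 170 214 224 226 226]
 [ 77  75  96 104  92  70  57  71 112 140 160 196 221 226 226 225]
 [ 85  82 102 111  99  77  65 103 166 204 214 220 224 226 225 226]
 [ 94  96 116 128 129 120 107 140 194 221 225 226 226 225 226 226]
 [100 110 143 169 184 180 172 189 217 225 226 226 226 225 225 226]
 [106 121 172 209 219 219 217 220 225 225 226 226 226 226 226 226]
 [107 119 178 218 225 226 226 225 226 226 226 226 225 226 226 225]
 [110 119 176 218 225 226 225 225 225 226 226 226 226 225 226 225]
 [113 121 176 217 225 225 226 226 226 226 226 225 225 226 225 225]]
```

View pics/h1.png

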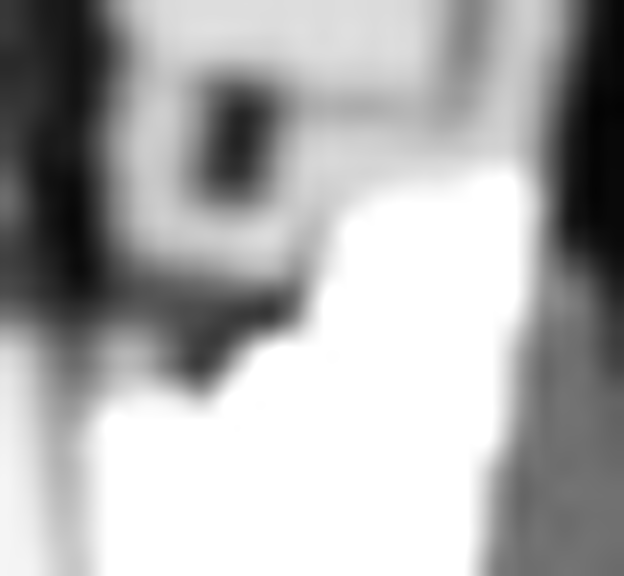

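View pics/h2.png

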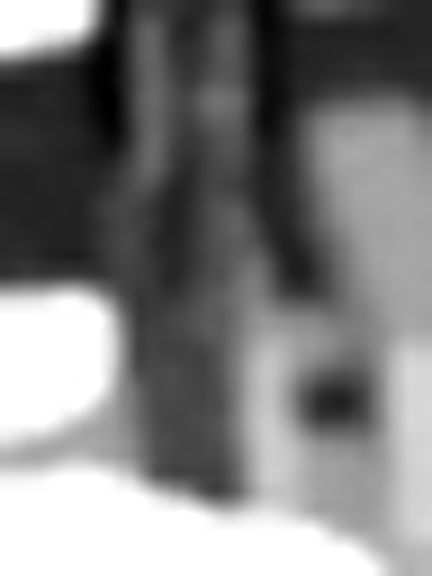

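```bash
python3 -c "
from h import *
for n in ('side','top'):
    viewer.get_image(n)
    for t in ('panel','fence','panel_ribs'):
        for d in finder.trace(t,n)[:2] if t!='panel_ribs' else finder.look_for(t,n)[:2]:
            print(n,t,round(d['score'],2),np.round(d['centre'],1), end=' ')
            if 'mask' in d:
                r,c=np.nonzero(d['mask']); print(len(r),c.min(),c.max(),r.min(),r.max()); np.save(f'mk_{n}_{t}.npy',d['mask']) if d['score']>.4 else 0
            else: print()
s=manip.get_state();print(proj('side',[[s['position'][0],s['position'][1],.013+.0425]]),s['clock'])
jig(-.193)
"
```

```text
side panel 0.77 [305.  231.1] 444 302 316 210 254
side panel 0.69 [287.6 208.2] 375 281 294 191 229
side panel_ribs 0.9 [308. 233.] 
side panel_ribs 0.74 [286.4 208.6] 
top panel 0.49 [340.7 185.7] 171 325 352 178 189
top panel 0.44 [300.9 182.1] 129 289 314 180 187
top panel_ribs 0.5 [339.1 184.3] 
[[223.29948485 162.37216268]] 12.3833
clock 12.38 jx 7.5 jy -0.1 z 31.1 yaw -11.15 | Fjx -6.14 Fjy 1.44 Fz 3.37 Mz 0.064 M [0.542 1.222 0.064] tilt [-0.0083 -0.0004] w 0.0070
```

```bash
python3 -c "
import numpy as np
S=np.load('S10.npy');print('cols 219..232');
for r in range(168,184): print(r,S[r,219:233].mean(1).round().astype(int))
S=np.load('S0.npy');print('S0 cols 219..232');
for r in range(168,184): print(r,S[r,219:233].mean(1).round().astype(int))
from v import *
print(proj('side',world(np.array([[-.014,-.031,.013],[-.004,-.031,.013],[-.004,-.04,.013],[.004,-.04,.013]]),(.5539+.0018,.2297-.0005,-.193))))
print(proj('side',world(np.array([[.005,-.04,.014],[.015,-.04,.014],[.005,-.04,.048],[.015,-.04,.048]]),(.5482,.2307,-.193))))
"
```

```text
cols 219..232
168 [215 134  86  82  82  85  92  96 111 124 126 121 118 113]
169 [217 138  87  82  81  81  84  96 115 134 135 125 119 112]
170 [212 135  90  85  85  82  83  96 119 140 137 120 106  97]
171 [183 127 101  87  86  83  83  94 118 139 133 108  86  76]
172 [145 122 104  87  84  84  84  92 119 140 134 105  77  68]
173 [129 121 105  89  83  84  86  95 120 142 139 116  89  84]
174 [127 123 111  91  85  83  86  93 118 141 144 132 116 111]
175 [134 127 115  93  84  84  84  89 112 140 145 138 127 123]
176 [172 157 139 102  89  86  82  85 110 140 146 137 127 126]
177 [224 218 198 153 136 122  94  92 111 137 141 137 129 125]
178 [238 236 231 220 213 195 156 141 149 158 155 145 132 127]
179 [239 239 238 236 235 231 221 217 217 218 215 199 167 146]
180 [238 239 239 239 239 238 237 236 236 236 235 231 219 200]
181 [238 238 238 238 238 238 238 238 238 238 238 236 233 225]
182 [237 237 236 235 234 234 234 234 233 234 232 228 222 216]
183 [230 225 221 216 211 208 206 204 203 206 201 193 184 177]
S0 cols 219..232
168 [238 239 237 220 168 193 232 238 236 234 232 229 214 161]
169 [240 240 23
[... 448 characters left out ...]
162 144 159 197 222 207 198 195]
177 [240 240 240 240 238 224 173 148 153 187 211 186 171 174]
178 [240 240 240 240 238 232 211 177 170 186 212 218 219 220]
179 [240 239 239 240 239 238 232 225 221 222 229 235 236 237]
180 [239 239 239 239 240 239 238 237 237 237 238 238 238 238]
181 [239 238 238 239 239 238 239 238 238 238 238 237 236 235]
182 [238 237 235 235 234 235 234 234 233 234 233 229 223 219]
183 [231 226 221 217 211 209 207 206 204 206 204 195 186 178]
[[221.50253165 177.89205439]
 [224.43610891 177.61351988]
 [224.79369514 178.82614064]
 [227.14771831 178.60105741]]
[[225.17858092 178.52150978]
 [228.12006735 178.24065183]
 [224.76875059 169.48859339]
 [227.75065457 169.21793508]]
```

Emit:
{"op": "move_arm", "data": {"rows": [[[0,0,-5],0,4],[[-0.8,0,-10],0,4],[[-0.8,-1.5,-10],0,4],[[-0.8,-1.5,-10],0,4],[[-0.8,-1.5,-10],0,4]]}}

```text
clock: 12.8
position: [0.5452, 0.2299, 0.0324]
ee_rot: [0.702, 0.068, 0.706, -0.069]
contact_force: [0.2, 0.3, -0.4]
width: 0.0069
```

```bash
python3 -c "
from v import *
avg(5)
S=viewer.get_image('side')
for r in range(172,182): print(r,S[r,214:228].mean(1).round().astype(int))
s=manip.get_state()['position']
print(proj('side',world(np.array([[-.014,-.031,s[2]-.0182],[-.004,-.031,s[2]-.0182],[-.004,-.04,s[2]-.0182],[.004,-.04,s[2]-.0182]]),(s[0]+.0018,s[1]-.0005,-.193))))
"
```

```text
F jx,jy,z [ 0.19 -0.   -0.81] M [-0.016 -0.007 -0.004] arm_y mm 20.2 height lever mm 36.4
clock 13.05 jx -2.1 jy -1.6 z 32.0 yaw -11.16 | Fjx 0.29 Fjy -0.22 Fz -0.59 Mz -0.007 M [-0.014 -0.    -0.007] tilt [-0.0078 -0.0005] w 0.0067
172 [224 204 191 168 125  91  84  83  84  93 107 124 142 138]
173 [180 152 144 134 116  92  84  83  81  89 102 122 142 140]
174 [138 131 130 125 114  94  85  82  79  87  99 123 142 144]
175 [129 127 127 126 116  97  85  79  78  85  99 122 142 145]
176 [160 159 159 155 140 104  84  80  82  86  99 121 141 145]
177 [220 221 221 218 195 140 101  90  87  88  98 118 140 142]
178 [236 237 237 236 226 192 155 143 126 107 105 122 135 133]
179 [239 239 239 238 235 228 220 216 197 162 153 156 159 157]
180 [239 239 239 239 238 237 236 236 231 222 219 218 219 216]
181 [239 238 239 239 238 238 238 238 238 237 235 236 235 235]
[[218.6786582  178.15898638]
 [221.62506765 177.87929405]
 [221.96662611 179.09700402]
 [224.33096243 178.87097752]]
```

Emit:
{"op": "move_arm", "data": {"rows": [[[0,0.6,2],0,4],[[0,0.6,4],0,4],[[0,0.6,6],0,4],[[0,0.6,8],0,4],[[0,0.6,9.5],0,4],[[0,0.6,10.5],0,4],[[0,0.6,11],0,4],[[0,0.6,11],0,4]]}}

```text
clock: 13.77
position: [0.5528, 0.2289, 0.0318]
ee_rot: [0.699, 0.069, 0.708, -0.069]
contact_force: [-6.1, 2.3, 3.6]
width: 0.0066
```

```bash
python3 -c "
from h import *
avg(8)
S=viewer.get_image('side');np.save('S11.npy',S);T=viewer.get_image('top');np.save('T11.npy',T)
for r in range(172,182): print(r,S[r,219:233].mean(1).round().astype(int))
"
```

```text
F jx,jy,z [-6.1   0.79  3.54] M [0.187 1.165 0.022] arm_y mm 3.6 height lever mm 190.9
clock 14.17 jx 6.5 jy -1.0 z 31.8 yaw -11.18 | Fjx -6.46 Fjy 0.62 Fz 3.11 Mz -0.045 M [ 0.435  1.112 -0.045] tilt [-0.0123  0.0001] w 0.0069
172 [146 119  98  85  80  83  88 101 125 140 128  89  67  70]
173 [129 117  98  86  84  83  87  99 122 140 130  96  83  85]
174 [126 117 101  86  83  86  94  99 122 142 134 118 110 110]
175 [127 121 104  88  83  89  94 100 120 140 138 127 123 121]
176 [157 149 124  96  86  90  94  97 119 140 140 131 126 126]
177 [219 211 174 123 113 119 103  98 117 137 138 132 127 125]
178 [236 232 215 173 176 183 154 132 134 155 157 147 133 126]
179 [239 238 232 224 226 228 217 201 193 213 216 201 168 149]
180 [239 238 238 237 237 237 236 232 229 234 235 231 219 201]
181 [239 238 238 238 238 239 238 237 237 238 238 236 232 227]
```

Emit:
{"op": "move_arm", "data": {"rows": [[[0,0,-6],0,4],[[0,0,-10],0,4],[[-8,0,-10],0,4],[[-24,0,-10],0,4]]}}

```text
clock: 14.6
position: [0.5423, 0.2303, 0.0549]
ee_rot: [0.699, 0.068, 0.709, -0.07]
contact_force: [-0.4, 0.7, -0.5]
width: 0.0066
```

```bash
python3 -c "
from h import *
jig(-.193)"
```

```text
clock 14.60 jx -3.9 jy -1.7 z 54.9 yaw -11.16 | Fjx -0.49 Fjy 0.63 Fz -0.46 Mz 0.007 M [0.039 0.025 0.007] tilt [-0.0143 -0.0014] w 0.0066
```

Emit:
{"op": "move_arm", "data": {"rows": [[[12,0,0],0,4]]}}

```text
clock: 14.68
position: [0.5476, 0.2315, 0.0483]
ee_rot: [0.703, 0.069, 0.704, -0.068]
contact_force: [1.1, 1.0, 0.8]
width: 0.0065
```

```bash
python3 -c "
from h import *
jig(-.193); viewer.get_image('top'); jig(-.193); viewer.get_image('top'); jig(-.193)"
```

```text
clock 14.68 jx 1.1 jy 0.6 z 48.3 yaw -11.13 | Fjx 0.86 Fjy 1.23 Fz 0.83 Mz 0.013 M [0.089 0.068 0.013] tilt [-0.0017  0.0015] w 0.0065
clock 14.73 jx -2.0 jy -1.2 z 43.7 yaw -11.14 | Fjx 0.06 Fjy -0.38 Fz -2.31 Mz 0.053 M [ 0.046 -0.031  0.053] tilt [-0.0095 -0.0009] w 0.0070
clock 14.78 jx -3.5 jy -1.9 z 43.0 yaw -11.15 | Fjx -0.62 Fjy 0.24 Fz -0.30 Mz 0.013 M [0.047 0.042 0.013] tilt [-0.0132 -0.0018] w 0.0065
```

Emit:
{"op": "move_arm", "data": {"rows": [[[-7,0.8,-4],0,4],[[-14,0.8,-6],0,4],[[-14,0.8,-6],0,4],[[-14,0.8,-6],0,4]]}}

```text
clock: 15.12
position: [0.5378, 0.2322, 0.0582]
ee_rot: [0.7, 0.068, 0.708, -0.069]
contact_force: [-0.4, -0.0, -0.7]
width: 0.0069
```

Emit:
{"op": "move_arm", "data": {"rows": [[[13,0,0],0,4]]}}

```text
clock: 15.2
position: [0.54, 0.2329, 0.0477]
ee_rot: [0.702, 0.068, 0.706, -0.069]
contact_force: [0.7, -0.8, -0.8]
width: 0.0071
```

```bash
python3 -c "
from h import *
jig(-.193)"
```

```text
clock 15.20 jx -6.7 jy 0.4 z 47.7 yaw -11.12 | Fjx 0.84 Fjy -0.66 Fz -0.79 Mz 0.000 M [ 0.016 -0.059  0.   ] tilt [-0.0051  0.0003] w 0.0071
```

Emit:
{"op": "move_arm", "data": {"rows": [[[11,0,-3],0,4]]}}

```text
clock: 15.28
position: [0.538, 0.2335, 0.037]
ee_rot: [0.703, 0.069, 0.705, -0.068]
contact_force: [-0.2, 0.2, 0.2]
width: 0.0067
```

```bash
python3 -c "
from h import *
jig(-.193)"
```

```text
clock 15.28 jx -8.8 jy 0.7 z 37.0 yaw -11.13 | Fjx -0.26 Fjy 0.16 Fz 0.21 Mz 0.008 M [-0.055 -0.038  0.008] tilt [-0.0029  0.0007] w 0.0067
```

Emit:
{"op": "move_arm", "data": {"rows": [[[-8,0,0],0,4],[[-16,0,0],0,4],[[-20,0,0],0,4],[[-20,0,0],0,4],[[-20,0,0],0,4]]}}

```text
clock: 15.7
position: [0.539, 0.2338, 0.0583]
ee_rot: [0.704, 0.069, 0.704, -0.068]
contact_force: [0.3, -0.6, -0.4]
width: 0.0068
```

Emit:
{"op": "move_arm", "data": {"rows": [[[16,0,0],0,4]]}}

```text
clock: 15.78
position: [0.5417, 0.2346, 0.0453]
ee_rot: [0.706, 0.07, 0.702, -0.067]
contact_force: [-0.3, 0.1, -1.0]
width: 0.007
```

```bash
python3 -c "
from h import *
jig(-.193)"
```

```text
clock 15.78 jx -5.3 jy 2.5 z 45.3 yaw -11.13 | Fjx -0.34 Fjy 0.03 Fz -0.95 Mz -0.026 M [ 0.008 -0.001 -0.026] tilt [0.0063 0.0034] w 0.0070
```

Emit:
{"op": "move_arm", "data": {"rows": [[[3,-2,0],0,4],[[6,-3.5,0],0,4],[[8.5,-3.5,0],0,4],[[10.5,-3.5,0],0,4],[[12,-3.5,0],0,4],[[12.8,-3.5,0],0,4],[[13,-3.5,0],0,4],[[13,-3.5,0],0,4]]}}

```text
clock: 16.45
position: [0.5412, 0.2313, 0.0323]
ee_rot: [0.706, 0.07, 0.702, -0.067]
contact_force: [-1.2, 0.2, -0.2]
width: 0.006
```

```bash
python3 -c "
from h import *
avg(3,-.193)"
```

```text
F jx,jy,z [ 0.12  0.23 -0.81] M [-0.023  0.026  0.031] arm_y mm -266.7 height lever mm -223.5
clock 16.60 jx -5.2 jy -0.9 z 32.4 yaw -11.12 | Fjx 0.58 Fjy 0.66 Fz -0.65 Mz 0.023 M [ 0.023 -0.006  0.023] tilt [0.0065 0.0035] w 0.0066
```

Emit:
{"op": "move_arm", "data": {"rows": [[[0,0,3],0,4],[[0,0,6],0,4],[[0,0,8.5],0,4],[[0,0,11],0,4],[[0,0,13],0,4],[[0,0,15],0,4],[[0,0,16.5],0,4],[[0,0,16.5],0,4]]}}

```text
clock: 17.27
position: [0.5545, 0.2286, 0.0323]
ee_rot: [0.704, 0.07, 0.704, -0.067]
contact_force: [-7.5, 2.5, 4.0]
width: 0.0063
```

```bash
python3 -c "
from h import *
avg(8,-.193)
S=viewer.get_image('side');np.save('S12.npy',S);T=viewer.get_image('top');np.save('T12.npy',T)
for r in range(172,182): print(r,S[r,219:233].mean(1).round().astype(int))
jig(-.193)
from v import *
vis(12,manip.get_state()['position'],.008)
"
```

```text
F jx,jy,z [-7.49  0.96  4.03] M [0.222 1.423 0.037] arm_y mm 5.0 height lever mm 190.1
clock 17.67 jx 8.1 jy -1.0 z 32.3 yaw -11.16 | Fjx -7.45 Fjy 0.47 Fz 3.81 Mz 0.037 M [0.494 1.286 0.037] tilt [0.0004 0.0041] w 0.0067
172 [175 138 111  91  85  82  83  89 116 140 138 116  81  69]
173 [137 127 111  91  84  83  83  89 114 142 140 119  92  84]
174 [127 124 113  91  84  82  83  93 119 144 144 130 115 110]
175 [127 124 114  91  85  83  82  94 120 144 148 140 128 123]
176 [159 157 140 105  88  82  81  92 117 143 153 152 134 126]
177 [221 217 193 143 119 101  91  95 116 141 152 153 135 126]
178 [237 235 222 196 185 160 139 132 137 155 154 140 129 126]
179 [239 238 234 229 228 221 215 202 192 210 199 160 133 126]
180 [238 239 238 237 237 237 235 232 230 233 229 206 169 149]
181 [239 238 238 238 238 239 238 237 237 238 236 228 215 193]
clock 17.77 jx 8.1 jy -1.0 z 32.3 yaw -11.16 | Fjx -6.53 Fjy 1.40 Fz 4.06 Mz -0.005 M [ 0.516  1.34  -0.005] tilt [0.0004 0.0042] w 0.0067
```

View pics/e3.png

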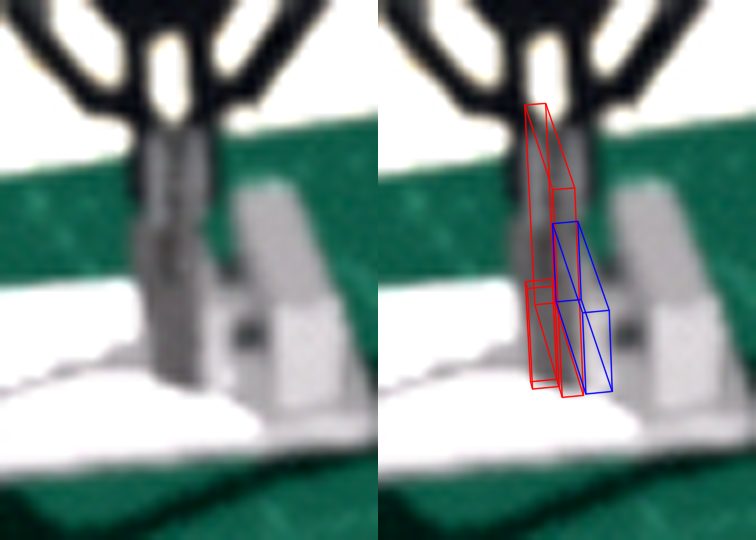

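View pics/e6.png

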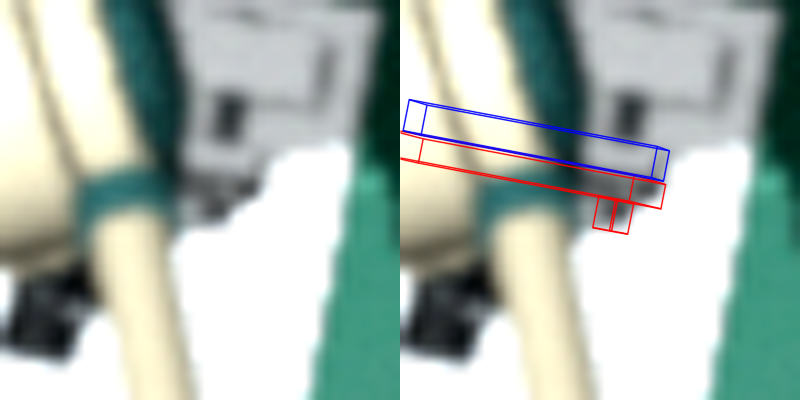

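```bash
python3 -c "
from h import *
snap('side','z1.png',1.3);snap('top','z2.png',1.3);avg(6,-.193)
a=cv2.imread('pics/z1.png');b=cv2.imread('pics/z2.png');cv2.imwrite('pics/z3.png',cv2.resize(np.hstack([a,b]),(800,300)))
for z in (.048,.06,.07,.08): print(z,proj('side',[.5545+.014,.2286-.011,z])[0].round(1))
"
```

```text
F jx,jy,z [-7.5   1.06  4.27] M [0.224 1.426 0.03 ] arm_y mm 4.0 height lever mm 190.1
clock 18.17 jx 8.1 jy -1.0 z 32.3 yaw -11.15 | Fjx -7.74 Fjy 1.16 Fz 4.56 Mz 0.032 M [0.518 1.337 0.032] tilt [0.0004 0.0041] w 0.0067
0.048 [228.6 165.1]
0.06 [228.5 161.9]
0.07 [228.4 159.2]
0.08 [228.3 156.5]
```

View pics/z3.png

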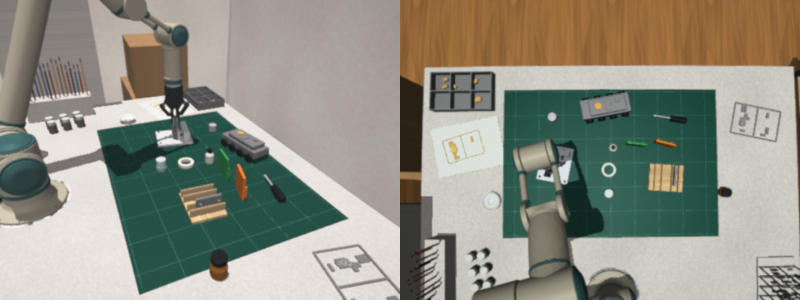

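```bash
python3 -c "
from h import *
print(manip.sign_off()); jig(-.193)"
```

```text
the job is handed in; nothing more can be done
None
the job is handed in; nothing more can be done
```

The tall panel is out of the rack and held against the sprung fence, ribs pointing away from it, with a steady push of about 7.5 N. I handed the job in at about 18.2 s with the arm still gripping and pushing. It touched the fence twice at lower push before the final one. I backed off to nudge it lengthwise and to take out a slight forward tilt.

**Last checks:**
- **Push:** the force sensor read 7.5 N along the jig. The position past first contact suggests about 7.8 mm of fence travel, which agrees.
- **Flush:** the push acts within 5 mm of the fence's middle, the tool's forward tilt is about 0.02°, and its sideways lean is about 0.25°.
- **Height:** the panel's foot is about 2 mm above the jig base by calculation. However, an upward force of about 4 N came with the push. That may be friction at the fence or the foot lightly touching the base; I could not tell which.
- **Fingers:** the fingertips are about 20 mm above the top of the fence, so only the panel touches it.
- **Other things:** the short panel, both coloured look-alikes and the rest of the bench look unmoved in the last pictures.

**Less certain or disagreeing:**
- **Ends level:** the top camera puts the panel's ends about level with the fence's. The side camera suggests the panel is about 1 mm towards the jig's +y end. The images resolve only 3–4 mm per pixel, so take this as good to 1–2 mm.
- **Jig angle:** the two cameras differed by about 2°, so I set the angle by the moment felt at contact, which gave about −11.15°.
- **Fingertip position:** the fingertips looked 30–40 mm higher in the side view than the reported tool position, so I set the grip height from the pictures.
- **Final detection:** the trained networks did not find the panel at the jig, so the final checks are my own measurements from the images and forces.

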